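# Pack the spice shakers in their case and fasten it

### The arm

A 6-joint arm with a two-finger parallel gripper is mounted at the origin on a cart in front of the work surface, level with it; the furniture and walls round the work are solid. World frame = base frame: x ahead of the robot, y to its left, z up, the work surface at z = 0. Lengths are in mm, angles in degrees, forces in N, time in s.
With the tool pointing down it reaches from about 325 to 900 mm from the base axis. Payload 6.1 kg.
Tool frame: the origin (TCP) lies midway between the tips of the shut fingers; the grasp point (between the pads) lies 19 mm behind it; z points along the fingers, y is the line along which they close (so a half turn about z gives the same grasp; the last joint's range is limited). The gripper opens to 87 mm and grips with 3 to 60 N. Pads are 19 mm wide; open, the fingers measure 117 mm over their backs; the gripper's body (75 mm by 190 mm) begins 51 mm behind the grasp point.
Start: joints at [66.285, 12.628, 87.462, -0, 79.91, -7.225], TCP at [177.401, 599.287, 222.538] pointing down, gripper open.
Joint ranges: [-170.65, 170.65], [-52.31, 119.04], [5.05, 147.46], [-71.25, 251.25], [11.57, 151.72], [-153.62, 153.62]. Speed limits (degrees/s): [147.25, 147.25, 172.46, 180, 180, 180].

### API

Orientations are given as [roll, pitch, yaw] about the fixed x, y, z axes, in that order (R = Rz(yaw) Ry(pitch) Rx(roll)).
In Python, from cell import * gives the robot as it stands.
- The arm moves only by the tool carry_out, never from a script. Its argument "deltas" is a list of rows, each a list of 7 numbers: the shift along the tool's x, y, z in m, then the turn, a rotation vector about the tool's x, y, z in degrees, then the finger opening in m, from 0 to 0.087. A call has 1 to 5 rows; each row shifts and turns the commanded pose from where the row before left it, along the tool's axes as they then stand; what a row does not reach is not made up. A row lasts 1/10 s, in which the tool goes at most 50 mm and 8.59 degrees, less where a joint would pass 70% of its speed; a pose out of reach is approached as far as the arm can. A call with a gripper value outside its range is refused whole. The fingers move at their own pace and stop on an object; "squeeze" is the grip in N (left out, the last holds). Time passes only in rows, so rows that do not move let the fingers close. It gives the time, the measured TCP pose, the force, the opening and the grip force at its end, in the units of the state.
- sense(): the state, without advancing time (a new reading comes with each control period).
- get_image(name): name is "scene" or "top" or "wrist"; returns a dict with "color" (400x640x3 uint8, red, green, blue), "camera_matrix" (3x3 intrinsics, pixels), "extrinsics" (4x4, takes a point from world to camera coordinates). Camera axes: x right, y up, looking along -z (the intrinsics and any distortion apply to the point x, -y, -z); pixel columns grow to the right and rows downward; lengths in mm; the calibration is good to about 2 mm. A picture is of the moment at which its call begins. There is no depth.
- hand_in(): hands the job in; it is judged then, once.
The state is a dict: "t": time; "qpos": joint angles; "dq": joint speeds; "joint_efforts": joint torques, N m; "ee_pos": TCP position; "tcp_rot": TCP orientation; "ft_force": force on the tool from outside, world axes, zero at the start; "moment": the same for the moment, N m; "finger_gap": finger opening in mm; "gripper_force": force on a finger pad.
Only numpy, scipy, OpenCV 4.12 (cv2) and the standard library are available. Lean on these libraries where they do the work, as an engineer would, in place of code of your own. Each camera call takes 0.05 s, during which the arm holds its last target. There are 200 camera calls.

### The job

Pack the spice case for a job outside: twist the top of every steel shaker on the worktop fully shut while it is still standing (never tip one that is open, it would spill), and lay each shaker on its side in a cradle of its own in the wooden case. When all are in, close the lid fully and then swing the front catch up flat against the case so that its hook is over the lid's lip. Leave the other things on the worktop where they are.

Things in the scene. Friction and masses are not known exactly. Their poses are not given: they have to be found in the camera images.
- shaker0: stainless spice shaker 1, standing upright at the start (may be absent). Body 50 mm across and 76 mm tall, then a short neck, then a ribbed twist top 48 mm across from 82.5 to 96.5 mm above the underside; 96.5 mm long in all, 0.39 to 0.58 kg, weight low down. Origin: centre of the underside; +z runs along its axis to the top. A dark rib on the body's side (+x) marks the shut place
- shaker1: stainless spice shaker 2, standing upright at the start (may be absent). Body 50 mm across and 76 mm tall, then a short neck, then a ribbed twist top 48 mm across from 82.5 to 96.5 mm above the underside; 96.5 mm long in all, 0.39 to 0.58 kg, weight low down. Origin: centre of the underside; +z runs along its axis to the top. A dark rib on the body's side (+x) marks the shut place
- shaker2: stainless spice shaker 3, standing upright at the start (may be absent). Body 50 mm across and 76 mm tall, then a short neck, then a ribbed twist top 48 mm across from 82.5 to 96.5 mm above the underside; 96.5 mm long in all, 0.39 to 0.58 kg, weight low down. Origin: centre of the underside; +z runs along its axis to the top. A dark rib on the body's side (+x) marks the shut place
- shaker0_mid (a point): point on the axis of that shaker, half way along it (48 mm above its underside)
- shaker1_mid (a point): point on the axis of that shaker, half way along it (48 mm above its underside)
- shaker2_mid (a point): point on the axis of that shaker, half way along it (48 mm above its underside)
- shaker0_cap (a joint): that shaker's captive twist top on its own turning joint about the shaker's axis: 0 = shut (the dark pointer on the top is in line with the dark rib on the body; hard stop), up to 1.6 rad = open; it opens anticlockwise and shuts clockwise seen from above. It turns with friction (about 0.035 N m, less than the grip of the shaker's non-slip foot on the worktop) and does not lift off
- shaker1_cap (a joint): that shaker's captive twist top on its own turning joint about the shaker's axis: 0 = shut (the dark pointer on the top is in line with the dark rib on the body; hard stop), up to 1.6 rad = open; it opens anticlockwise and shuts clockwise seen from above. It turns with friction (about 0.035 N m, less than the grip of the shaker's non-slip foot on the worktop) and does not lift off
- shaker2_cap (a joint): that shaker's captive twist top on its own turning joint about the shaker's axis: 0 = shut (the dark pointer on the top is in line with the dark rib on the body; hard stop), up to 1.6 rad = open; it opens anticlockwise and shuts clockwise seen from above. It turns with friction (about 0.035 N m, less than the grip of the shaker's non-slip foot on the worktop) and does not lift off
- case: wooden spice case, lid open, standing loose on the worktop (2.9 kg). Origin: centre of the underside; its front (catch side) faces its -x, the lid hinge is on the +x side, y runs along its length. Tray 128 mm in x, 300 mm in y, walls 6 mm thick and 40 mm high, floor 6 mm thick. Two V-notched rails along y inside make three cradles 88 mm apart. Closed, the case is 80.5 mm high
- case_lid (a joint): case lid: 0 = fully shut on the rim, 1.85 rad = leaning fully back; starts at about 1.7. Hinge line along case y at case x = +64 mm, 40.5 mm high. The lid is a hollow cover 128 mm deep, 300 mm long, 40 mm high. The hinge is stiff: the lid stays where it is left and must be pushed on its outer face all the way, with about 3 to 6 N at 100 mm from the hinge
- lid_edge (a point): middle of the lid's front edge on its outer face: 128 mm from the hinge line and 40 mm out from it (on top at the front when shut)
- case_catch (a joint): steel catch, plate 34 mm wide, pivoted on the front of the case: 0 = upright against the front, hook over the lid's lip (hard stop), 0.9 rad = swung out to the front; starts out. Pivot along case y at case x = -71 mm, 14 mm high; plate reaches 46 mm from it, outer face 4 mm in front of it. Stays where left (0.04 N m); a push to case +x swings it up. Closed too early, its hook blocks the lid
- cradle0 (a point): cradle 1 of the case (-88 mm in case y): where the mid point of a shaker lying in it comes, on the shaker's axis, 38 mm above the case's underside. The shaker lies along case x, either way round, 6 mm to spare at each end, in 90 degree V notches of the rails (case x -31 to -21 and 21 to 31 mm, tops 30 mm high); between the rails fingertips have room down to the floor
- cradle1 (a point): cradle 2 of the case (middle, case y): where the mid point of a shaker lying in it comes, on the shaker's axis, 38 mm above the case's underside. The shaker lies along case x, either way round, 6 mm to spare at each end, in 90 degree V notches of the rails (case x -31 to -21 and 21 to 31 mm, tops 30 mm high); between the rails fingertips have room down to the floor
- cradle2 (a point): cradle 3 of the case (+88 mm in case y): where the mid point of a shaker lying in it comes, on the shaker's axis, 38 mm above the case's underside. The shaker lies along case x, either way round, 6 mm to spare at each end, in 90 degree V notches of the rails (case x -31 to -21 and 21 to 31 mm, tops 30 mm high); between the rails fingertips have room down to the floor
- post_foot (a point): foot of the fixed steel arch post, 33 mm thick and 0.78 m high, that stands on the worktop at the right front, between the arm's start and the work: keep the arm off it
- lemon: lemon on the white cutting board, left; bystander, leave it alone
- label_tape: roll of label tape, 60 mm across, 24 mm high, near the lid hinge, left; bystander, leave it alone
- marker_pen: marker pen lying among the shakers, 17 x 135 x 16 mm; bystander, leave it alone
- sauce_cup: empty steel sauce cup, 65 mm across, 42 mm high, behind on the left; bystander, leave it alone
- oil_cruet: tall oil bottle, 60 mm across, 276 mm high, back right; bystander, leave it alone
- pepper_mill: wooden pepper mill, 56 mm across, 155 mm high, right; bystander, leave it alone
- kitchen_timer: twist timer, 66 mm across, 42 mm high, right; bystander, leave it alone

How it is judged:
By the outcome, as a careful person would: the job done as asked, in the order asked, and still so for the second after the job is handed in, with the robot touching nothing.
Of shaker0, shaker1, shaker2 only 2 to 3 are there at a start; the rules pass over those that are not, and their reading is None.
At some moment in a run one of case may be knocked a few centimetres aside while the robot is not near it.
Once in a run the grip may slacken for a moment while it holds something.
It also fails if it takes over 210 s, if anything falls off the work surface, if the arm or the gripper's body presses on something with over 40 N, if the wrist force passes 120 N, or if a joint passes its speed limit or range.

## Working session

There is one attempt and no reset: what is moved stays moved. The work goes in short steps, Python scripts to look and compute and a tool call to move; the robot and the scene stay as the last step left them, time stands still between calls to the robot, and variables do not carry over. Pictures are saved under pics/ and viewed, at most 14 in all, crops included, and the job is handed in when it is done.

Besides the shell and the picture viewer there is one more tool, called after "Request:" in YAML: its name, and indented under it one key for each argument. carry_out: Moves the arm, as the interface text tells. Its arguments: {"type":"object","properties":{"deltas":{"type":"array"},"squeeze":{"type":"number"}},"required":["deltas"]}

```bash
ls; mkdir -p pics; python3 - <<'E'
from cell import *
import cv2
print(sense())
for n in("scene","top"):
    d=get_image(n); cv2.imwrite(f"pics/{n}0.png",d["color"][:,:,::-1]); print(n,d["camera_matrix"].tolist(),d["extrinsics"].round(4).tolist(),[k for k in d])
E
```

```text
pics
{'t': 0.0, 'qpos': array([ 6.62873703e+01,  1.26745346e+01,  8.75259431e+01,  8.34214367e-04,
        7.99094966e+01, -7.22389888e+00]), 'dq': array([ 0.08226661,  0.05655464, -0.14659206, -0.01214117, -0.00839057,
        0.02634101]), 'joint_efforts': array([-2.11884733e-03, -4.94623339e+01, -3.87365985e+01,  6.99829613e-02,
        5.75644593e-02, -1.84566425e-04]), 'ee_pos': array([177.12927806, 598.73207546, 221.44324901]), 'tcp_rot': array([-1.79891002e+02, -1.46434425e-02,  1.63511108e+02]), 'ft_force': array([-0.18699801,  0.40209276,  1.02886362]), 'moment': array([0.00087973, 0.00123376, 0.03641539]), 'gripper_force': 0.0, 'finger_gap': 87.16437738342245}
scene [[413.7045964978977, 0.0, 316.85602656359913], [0.0, 413.7045964978977, 197.63913827315824], [0.0, 0.0, 1.0]] [[0.816, -0.5778, 0.0161, -344.4889], [0.3752, 0.5507, 0.7456, -265.2823], [-0.4397, -0.6024, 0.6662, -1531.5171], [0.0, 0.0, 0.0, 1.0]] ['color', 'camera_matrix', 'extrinsics']
top [[435.3022269666948, 0.0, 320.6162540062946], [0.0, 435.3022269666948, 202.03195165159073], [0.0, 0.0, 1.0]] [[-0.0017, -1.0, 0.0037, 67.1425], [0.981, -0.0009, 0.1938, -457.3477], [-0.1938, 0.004, 0.981, -1421.8106], [0.0, 0.0, 0.0, 1.0]] ['color', 'camera_matrix', 'extrinsics']
```

View pics/scene0.png

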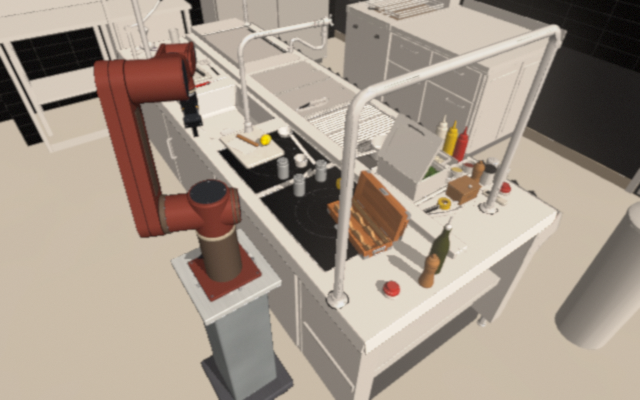

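View pics/top0.png

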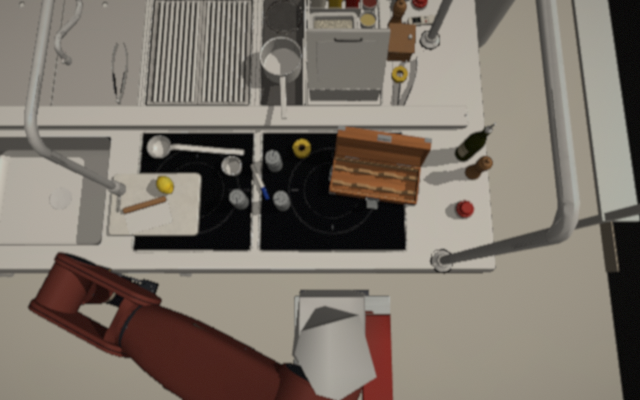

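Scene: three shakers (top px ≈ (274,160), (238,198), (281,200)), pen at (262,185) between them, sauce cup (232,165), case at (380,165) with its catch at (372,203), post foot (440,260).

```bash
cat > h.py <<'E'
from cell import *
import numpy as np, cv2
from scipy.spatial.transform import Rotation as Ro
F=np.diag([1,-1,-1.])
def proj(d,P):
    P=np.atleast_2d(P).astype(float); E=d["extrinsics"]; c=(P@E[:3,:3].T+E[:3,3])@F
    p=c@d["camera_matrix"].T; return p[:,:2]/p[:,2:]
def at(d,u,v,z):
    "world point at height z seen at pixel u,v"
    E=d["extrinsics"]; R=E[:3,:3]; o=-R.T@E[:3,3]
    r=R.T@F@np.linalg.solve(d["camera_matrix"],[u,v,1]); return o+r*(z-o[2])/r[2]
def save(d,n,box=None,s=1):
    im=d["color"][:,:,::-1]
    if box: im=im[box[1]:box[3],box[0]:box[2]]
    cv2.imwrite("pics/"+n,cv2.resize(im,None,fx=s,fy=s,interpolation=cv2.INTER_CUBIC))
def pose():
    s=sense(); return s["ee_pos"],Ro.from_euler("xyz",s["tcp_rot"],degrees=True)
def go(p,rpy,R0=None):
    "tool-frame shift (m) and rotvec (deg) from current measured pose to p,rpy"
    e,R=pose(); G=Ro.from_euler("xyz",rpy,degrees=True)
    print("shift",(R.inv().apply(np.array(p)-e)/1000).round(4),"turn",(R.inv()*G).as_rotvec(degrees=True).round(2))
E
python3 - <<'E'
from h import *
d=get_image("top"); save(d,"top1.png",(220,120,440,270),3.6)
for n,u,v,z in[("A",274,157,96),("B",238,196,96),("C",281,197,96),("cup",232,165,42),("post",440,262,0),("post2",430,42,0),("mill",478,167,100)]: print(n,at(d,u,v,z).round())
E
```

```text
A [600. 221.  96.]
B [468. 336.  96.]
C [464. 196.  96.]
cup [588. 370.  42.]
post [ 259. -337.    0.]
post2 [1077. -345.    0.]
mill [ 564. -452.  100.]
```

View pics/top1.png

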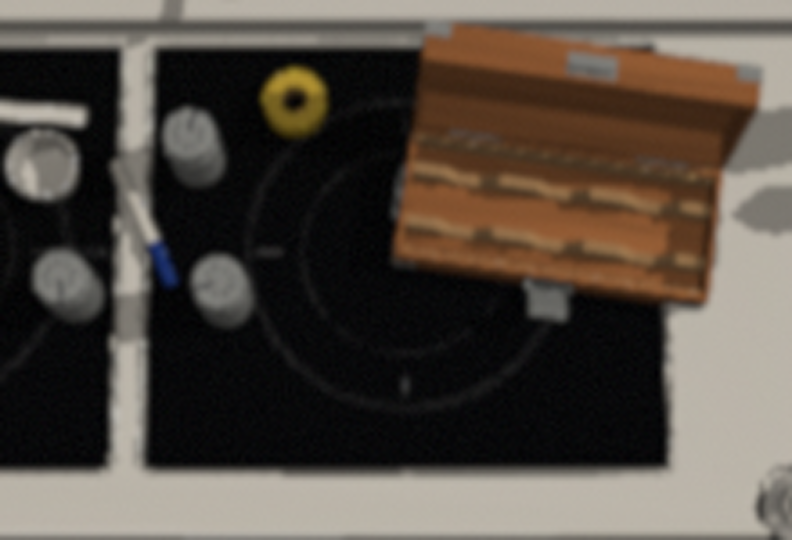

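Request:
carry_out:
  deltas:
    - [-0.0377,-0.0242,-0.008,0,0,0,0.087]
    - [-0.0377,-0.0242,-0.008,0,0,0,0.087]
    - [-0.0377,-0.0242,-0.008,0,0,0,0.087]
    - [-0.0377,-0.0242,-0.008,0,0,0,0.087]
    - [-0.0377,-0.0242,-0.008,0,0,0,0.087]

```text
t: 0.65
ee_pos: [324.5, 428.2, 262.6]
tcp_rot: [-180.0, -0.0, 163.5]
ft_force: [0.7, 0.1, -0.4]
finger_gap: 86.8
gripper_force: 0.0
```

Request:
carry_out:
  deltas:
    - [-0.0377,-0.0242,-0.008,0,0,0,0.087]
    - [-0.0377,-0.0242,-0.008,0,0,0,0.087]
    - [-0.0377,-0.0242,-0.008,0,0,0,0.087]
    - [-0.0377,-0.0242,-0.008,0,0,0,0.087]
    - [-0.0377,-0.0242,-0.008,0,0,0,0.087]

```text
t: 1.15
ee_pos: [471.0, 258.6, 302.7]
tcp_rot: [-180.0, -0.0, 163.5]
ft_force: [0.4, 0.4, -0.4]
finger_gap: 86.9
gripper_force: 0.0
```

Request:
carry_out:
  deltas:
    - [0,0,0,0,0,-8.25,0.087]
    - [0,0,0,0,0,-8.25,0.087]
    - [0,0,0,0,0,0,0.087]

```text
t: 1.45
ee_pos: [470.4, 259.6, 302.2]
tcp_rot: [-180.0, -0.0, -180.0]
ft_force: [0.3, 0.2, 1.3]
finger_gap: 87.0
gripper_force: 0.0
```

```bash
python3 - <<'E'
from h import *
d=get_image("wrist"); save(d,"w1.png",None,1.25)
s=sense(); print(s["qpos"].round(1),s["ee_pos"].round(1),s["tcp_rot"].round(2),s["ft_force"].round(1))
E=d["extrinsics"];print(d["camera_matrix"],(-E[:3,:3].T@E[:3,3]).round(1),E[:3,:3].round(2).tolist())
for P in([600,221,96],[468,336,96],[464,196,96]):print(proj(d,P)*1.25)
t=get_image("top")
o=lambda x,y,z:at(t,220+x/3.6,120+y/3.6,z).round(1)
print("case front rim L,R",o(394,262,40),o(705,302,40),"catch",o(547,290,30))
E
```

```text
[ 20.5  -1.8  94.5   0.   87.4 -69.3] [470.1 260.  302.2] [-1.7999e+02 -3.0000e-02  1.7981e+02] [-0.1  0.2 -0.6]
[[283.20542399   0.         313.18604195]
 [  0.         283.20542399 197.7055374 ]
 [  0.           0.           1.        ]] [397.9 259.3 465.7] [[-0.0, 1.0, 0.0], [-0.96, -0.0, -0.27], [-0.27, -0.0, 0.96]]
[[357.87985589 330.19972086]]
[[463.48479614 218.02307254]]
[[331.15438026 214.09779147]]
case front rim L,R [490.3  36.5  40. ] [ 451.7 -255.3   40. ] catch [ 465.3 -108.4   30. ]
```

View pics/w1.png

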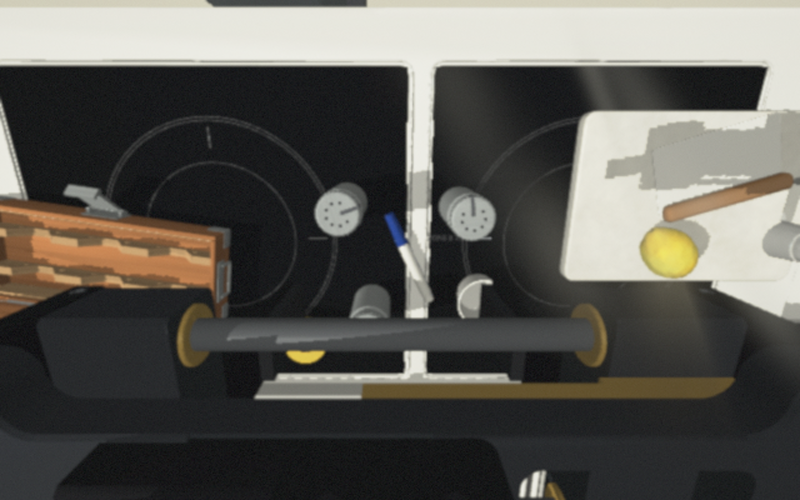

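Wrist view: cap C at (338,212) with pointer toward +y, cap B at (472,216) with pointer toward −x; A is partly hidden at (370,305); pen between.

```bash
python3 - <<'E'
from h import *
d=get_image("wrist")
for n,u,v in(("C",338,212),("B",472,216)):
    p=at(d,u/1.25,v/1.25,96.5); print(n,p.round(1)); p[2]=85; go(p,[180,0,180])
save(d,"w1c.png",(230,130,420,200),4)
E
```

```text
C [461.1 204.   96.5]
shift [ 0.0086 -0.0564  0.2173] turn [-0.01 -0.02 -0.16]
B [465.7 345.4  96.5]
shift [0.0044 0.085  0.2173] turn [-0.01 -0.02 -0.16]
```

View pics/w1c.png

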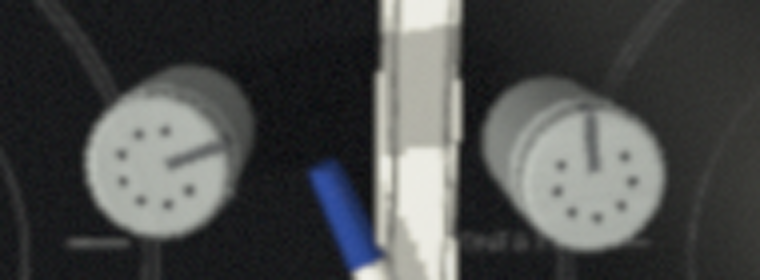

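Request:
carry_out:
  deltas:
    - [0.002,-0.014,0.042,0,0,0,0.087]
    - [0.002,-0.014,0.042,0,0,0,0.087]
    - [0.002,-0.014,0.042,0,0,0,0.087]
    - [0.0003,-0.014,0.042,0,0,0,0.087]
    - [0,0,0,0,0,0,0.087]

```text
t: 2.1
ee_pos: [458.7, 202.2, 128.3]
tcp_rot: [-179.8, -0.7, 179.8]
ft_force: [-1.1, -0.9, -1.2]
finger_gap: 86.8
gripper_force: 0.0
```

```bash
python3 - <<'E'
from h import *
d=get_image("wrist"); save(d,"w2.png",(160,100,520,400),2)
e=pose()[0];print(e.round(1))
for p in([463.8,203.5,96.5],[464,196,96.5]): print((proj(d,p)-[160,100])*2)
p=[e[0],e[1],e[2]]; print("tcp",(proj(d,p)-[160,100])*2)
E
```

```text
[461.3 203.6 132.1]
[[310.3830903  257.92633889]]
[[290.05792879 258.44128978]]
tcp [[311.29221321 292.52418882]]
```

View pics/w2.png

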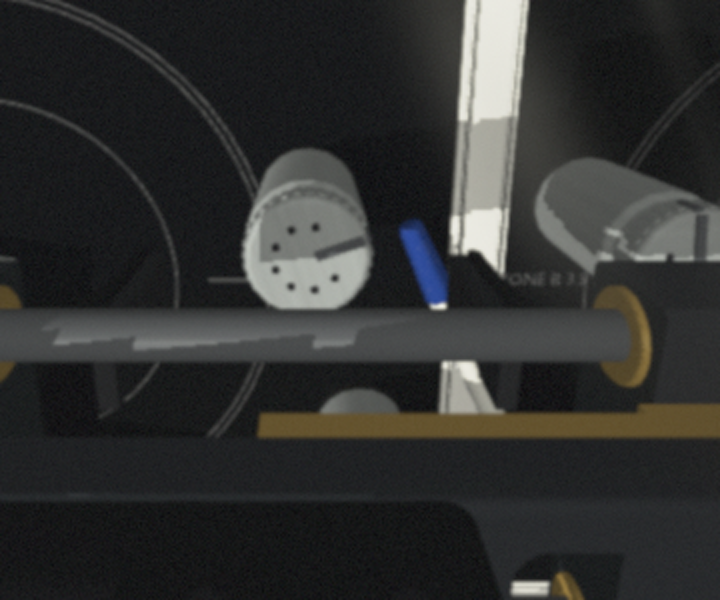

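Request:
carry_out:
  deltas:
    - [-0.0015,0,0.026,0,0,0,0.087]
    - [0,0,0.026,0,0,0,0.087]
    - [0,0,0,0,0,0,0.06]
    - [0,0,0,0,0,0,0.04]
    - [0,0,0,0,0,0,0.04]
  squeeze: 12

```text
t: 2.65
ee_pos: [467.4, 205.2, 85.4]
tcp_rot: [179.9, 0.2, -180.0]
ft_force: [-0.3, 0.4, -0.0]
finger_gap: 70.1
gripper_force: 0.0
```

Request:
carry_out:
  deltas:
    - [0,0,0,0,0,0,0.04]
    - [0,0,0,0,0,0,0.04]
    - [0,0,0,0,0,0,0.04]
    - [0,0,0,0,0,0,0.04]

```text
t: 3.05
ee_pos: [466.1, 204.0, 83.3]
tcp_rot: [-180.0, 0.1, -180.0]
ft_force: [0.5, -2.9, 3.9]
finger_gap: 47.5
gripper_force: 12.0
```

```bash
cat > st.py <<'E'
from h import *
s=sense()
print(s["t"],s["qpos"].round(1),s["ee_pos"].round(1),s["tcp_rot"].round(1),"F",s["ft_force"].round(1),"M",s["moment"].round(3),"gap",round(s["finger_gap"],1),"gf",round(s["gripper_force"],1))
E
python3 st.py
```

```text
3.05 [ 14.8   5.3 111.7  -0.   63.  -75.2] [466.1 204.   83.3] [-1.8e+02  1.0e-01 -1.8e+02] F [ 0.5 -2.9  3.9] M [-0.439  0.043  0.025] gap 47.5 gf 12.0
```

Request:
carry_out:
  deltas:
    - [0,0,0,0,0,8,0.04]
    - [0,0,0,0,0,8,0.04]
    - [0,0,0,0,0,8,0.04]
    - [0,0,0,0,0,8,0.04]

```text
t: 3.45
ee_pos: [465.4, 203.9, 83.3]
tcp_rot: [-180.0, 0.0, 147.7]
ft_force: [-3.9, -2.0, 8.0]
finger_gap: 47.4
gripper_force: 12.0
```

```bash
python3 st.py
```

```text
3.45 [ 14.8   5.3 111.7  -0.   63.1 -42.9] [465.4 203.9  83.3] [-180.     0.   147.7] F [-3.9 -2.   8. ] M [-0.454  0.664  0.08 ] gap 47.4 gf 12.0
```

Request:
carry_out:
  deltas:
    - [0,0,0,0,0,8,0.04]
    - [0,0,0,0,0,8,0.04]
    - [0,0,0,0,0,8,0.04]

```text
t: 3.75
ee_pos: [465.1, 204.3, 83.4]
tcp_rot: [-180.0, -0.0, 123.7]
ft_force: [-4.3, -0.2, 9.8]
finger_gap: 47.3
gripper_force: 12.0
```

```bash
python3 st.py
```

```text
3.75 [ 14.8   5.3 111.7   0.   63.1 -18.9] [465.1 204.3  83.4] [-180.    -0.   123.7] F [-4.3 -0.2  9.8] M [-0.111  0.845  0.064] gap 47.3 gf 12.0
```

Request:
carry_out:
  deltas:
    - [0,0,0,0,0,8,0.04]
    - [0,0,0,0,0,8,0.04]
    - [0,0,0,0,0,8,0.04]

```text
t: 4.05
ee_pos: [465.9, 205.1, 83.5]
tcp_rot: [179.9, -0.1, 99.7]
ft_force: [1.2, 2.8, 2.6]
finger_gap: 47.5
gripper_force: 12.0
```

```bash
python3 st.py
```

```text
4.05 [1.480e+01 5.300e+00 1.117e+02 1.000e-01 6.300e+01 5.100e+00] [465.9 205.1  83.5] [ 1.799e+02 -1.000e-01  9.970e+01] F [1.2 2.8 2.6] M [ 0.473 -0.216  0.021] gap 47.5 gf 12.0
```

Request:
carry_out:
  deltas:
    - [0,0,0,0,0,8,0.04]
    - [0,0,0,0,0,8,0.04]
    - [0,0,0,0,0,0,0.04]

```text
t: 4.35
ee_pos: [466.5, 204.8, 83.2]
tcp_rot: [179.9, -0.1, 83.9]
ft_force: [1.9, 1.9, 2.5]
finger_gap: 47.5
gripper_force: 12.0
```

```bash
python3 st.py
```

```text
4.35 [ 14.8   5.3 111.7   0.   62.9  20.9] [466.5 204.8  83.2] [ 1.799e+02 -1.000e-01  8.390e+01] F [1.9 1.9 2.5] M [ 0.208 -0.451  0.035] gap 47.5 gf 12.0
```

Request:
carry_out:
  deltas:
    - [0,0,0,0,0,0,0.087]
    - [0,0,0,0,0,0,0.087]
    - [0,0,0,0,0,0,0.087]
    - [0,0,-0.04,0,0,0,0.087]
    - [0,0,-0.04,0,0,0,0.087]

```text
t: 4.85
ee_pos: [463.5, 203.7, 161.6]
tcp_rot: [-179.7, 0.1, 84.1]
ft_force: [2.1, -0.1, 0.9]
finger_gap: 79.5
gripper_force: 0.0
```

Request:
carry_out:
  deltas:
    - [0,0.02,-0.04,0,0,0,0.087]
    - [-0.04,0,-0.04,0,0,0,0.087]
    - [-0.04,0,0,0,0,0,0.087]
    - [0,0,0,0,0,0,0.087]

```text
t: 5.25
ee_pos: [477.8, 123.9, 239.1]
tcp_rot: [179.9, 0.1, 83.9]
ft_force: [0.3, 0.4, -0.4]
finger_gap: 87.1
gripper_force: 0.0
```

```bash
python3 st.py; python3 - <<'E'
from h import *
d=get_image("wrist"); save(d,"w3.png",None,1.25)
for p in([464,204,96.5],[468,346,96.5],[600,225,96.5]): print(proj(d,p)*1.25)
E
```

```text
5.25 [ 5.400e+00 -6.400e+00  1.055e+02 -1.000e-01  8.080e+01  1.160e+01] [477.8 123.9 239.1] [1.799e+02 1.000e-01 8.390e+01] F [ 0.3  0.4 -0.4] M [-0.072  0.002 -0.037] gap 87.1 gf 0.0
[[363.67962315 142.3062314 ]]
[[344.34444213 -62.3240449 ]]
[[528.47763181  96.58175677]]
```

View pics/w3.png

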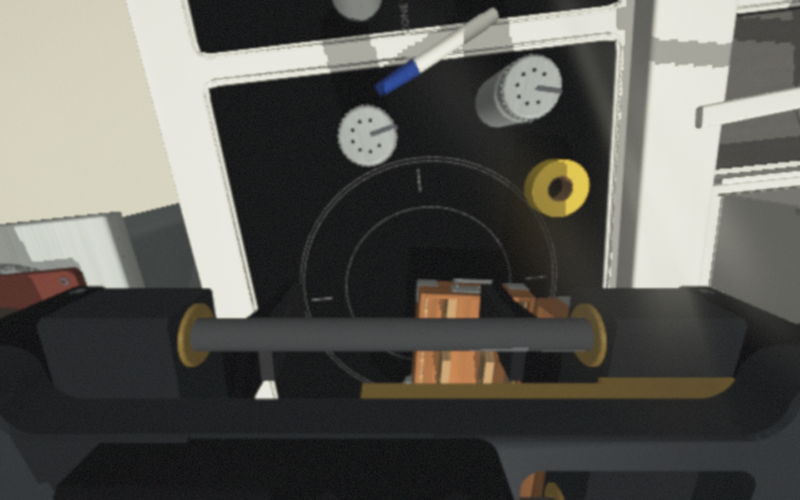

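Request:
carry_out:
  deltas:
    - [0.0442,-0.0063,0,0,0,0,0.087]
    - [0.0442,-0.0063,0,0,0,0,0.087]
    - [0.0442,-0.0063,0,0,0,0,0.087]
    - [0.0442,-0.0063,0,0,0,0,0.087]
    - [0.0442,-0.0063,0,0,0,0,0.087]

```text
t: 5.8
ee_pos: [467.7, 352.9, 236.6]
tcp_rot: [-179.9, 0.0, 84.1]
ft_force: [1.1, 0.4, -0.4]
finger_gap: 87.2
gripper_force: 0.0
```

Request:
carry_out:
  deltas:
    - [0,0,0.04,0,0,0,0.087]
    - [0,0,0.04,0,0,0,0.087]
    - [0,0,0.02,0,0,0,0.087]
    - [0,0,0,0,0,0,0.087]

```text
t: 6.2
ee_pos: [465.1, 349.6, 132.3]
tcp_rot: [-179.5, 0.3, 84.1]
ft_force: [-0.1, -0.0, -0.3]
finger_gap: 86.9
gripper_force: 0.0
```

```bash
python3 st.py; python3 - <<'E'
from h import *
d=get_image("wrist"); save(d,"w4.png",(160,60,480,300),2)
for p in([470,347,96.5],): print((proj(d,p)-[160,60])*2)
E
```

```text
6.2 [29.1 11.8 98.5  0.  70.3 35. ] [465.1 349.6 132.3] [-179.5    0.3   84.1] F [-0.1 -0.  -0.3] M [-0.074  0.097  0.027] gap 86.9 gf 0.0
[[319.48183192 325.74401715]]
```

View pics/w4.png

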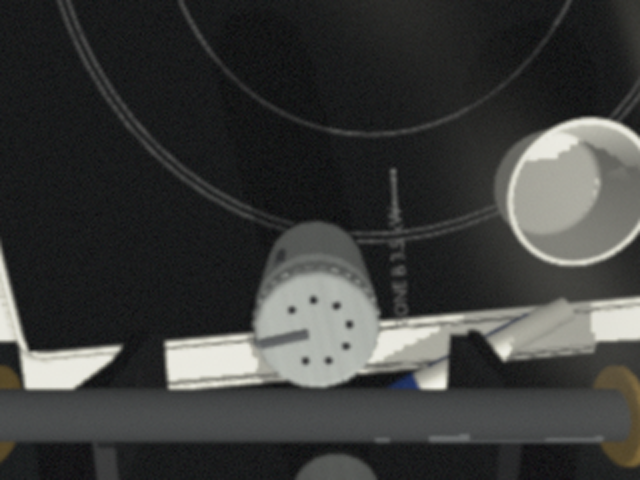

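Request:
carry_out:
  deltas:
    - [0,0,0.029,0,0,0,0.087]
    - [0,0,0.029,0,0,0,0.087]
    - [0,0,0,0,0,0,0.087]
    - [0,0,0,0,0,0,0.04]
    - [0,0,0,0,0,0,0.04]

```text
t: 6.75
ee_pos: [470.8, 351.3, 82.6]
tcp_rot: [179.8, -0.1, 84.0]
ft_force: [-0.7, 0.0, -0.3]
finger_gap: 77.8
gripper_force: 0.0
```

Request:
carry_out:
  deltas:
    - [0,0,0,0,0,0,0.04]
    - [0,0,0,0,0,0,0.04]
    - [0,0,0,0,0,0,0.04]
    - [0,0,0,0,0,0,0.04]

```text
t: 7.15
ee_pos: [469.2, 350.3, 80.3]
tcp_rot: [180.0, -0.0, 84.0]
ft_force: [-1.6, 0.2, 2.5]
finger_gap: 47.6
gripper_force: 12.0
```

```bash
python3 st.py
```

```text
7.15 [ 29.   15.4 100.3   0.   64.3  35. ] [469.2 350.3  80.3] [180.  -0.  84.] F [-1.6  0.2  2.5] M [-0.063  0.417  0.053] gap 47.6 gf 12.0
```

Request:
carry_out:
  deltas:
    - [0,0,0,0,0,8,0.04]
    - [0,0,0,0,0,8,0.04]
    - [0,0,0,0,0,8,0.04]
    - [0,0,0,0,0,8,0.04]
    - [0,0,0,0,0,8,0.04]

```text
t: 7.65
ee_pos: [470.0, 350.0, 80.2]
tcp_rot: [179.9, -0.0, 43.7]
ft_force: [2.0, -1.4, -0.3]
finger_gap: 47.3
gripper_force: 12.0
```

Request:
carry_out:
  deltas:
    - [0,0,0,0,0,8,0.04]
    - [0,0,0,0,0,8,0.04]
    - [0,0,0,0,0,8,0.04]
    - [0,0,0,0,0,8,0.04]

```text
t: 8.05
ee_pos: [469.7, 349.6, 80.1]
tcp_rot: [179.9, -0.0, 11.7]
ft_force: [0.3, -3.2, 1.4]
finger_gap: 47.6
gripper_force: 12.0
```

Request:
carry_out:
  deltas:
    - [0,0,0,0,0,8,0.04]
    - [0,0,0,0,0,8,0.04]
    - [0,0,0,0,0,8,0.04]
    - [0,0,0,0,0,0,0.04]

```text
t: 8.45
ee_pos: [469.1, 350.1, 80.1]
tcp_rot: [180.0, 0.0, -12.1]
ft_force: [-0.9, -1.2, 3.0]
finger_gap: 47.4
gripper_force: 12.0
```

```bash
python3 st.py
```

```text
8.45 [ 29.   15.4 100.3  -0.   64.3 131.1] [469.1 350.1  80.1] [180.    0.  -12.1] F [-0.9 -1.2  3. ] M [-0.214  0.395  0.044] gap 47.4 gf 12.0
```

Request:
carry_out:
  deltas:
    - [0,0,0,0,0,0,0.087]
    - [0,0,0,0,0,0,0.087]
    - [0,0,0,0,0,0,0.087]
    - [0,0,-0.03,0,0,0,0.087]
    - [0,0,-0.03,0,0,0,0.087]

```text
t: 8.95
ee_pos: [468.2, 349.8, 139.2]
tcp_rot: [179.9, 0.1, -11.9]
ft_force: [0.7, 0.2, 0.4]
finger_gap: 79.6
gripper_force: 0.0
```

Request:
carry_out:
  deltas:
    - [0,0,-0.03,0,0,0,0.087]
    - [0,0,-0.03,0,0,-8,0.087]
    - [0,0,0,0,0,-8,0.087]
    - [0,0,0,0,0,-8,0.087]
    - [0,0,0,0,0,0,0.087]

```text
t: 9.45
ee_pos: [469.3, 350.4, 200.2]
tcp_rot: [-180.0, -0.0, 12.1]
ft_force: [1.0, 0.1, 0.4]
finger_gap: 86.8
gripper_force: 0.0
```

```bash
python3 st.py; python3 - <<'E'
from h import *
d=get_image("wrist"); save(d,"w5.png",None,1.25)
for p in([470,349,96.5],[600,225,96.5],[466,204.5,96.5]): print(proj(d,p)*1.25)
E
```

```text
9.45 [ 29.    8.2  94.9   0.   76.8 106.9] [469.3 350.4 200.2] [-180.    -0.    12.1] F [1.  0.1 0.4] M [-0.106  0.174 -0.054] gap 86.8 gf 0.0
[[393.12350466 245.99313838]]
[[603.94085048 108.24942737]]
[[566.9353905  287.26456807]]
```

View pics/w5.png

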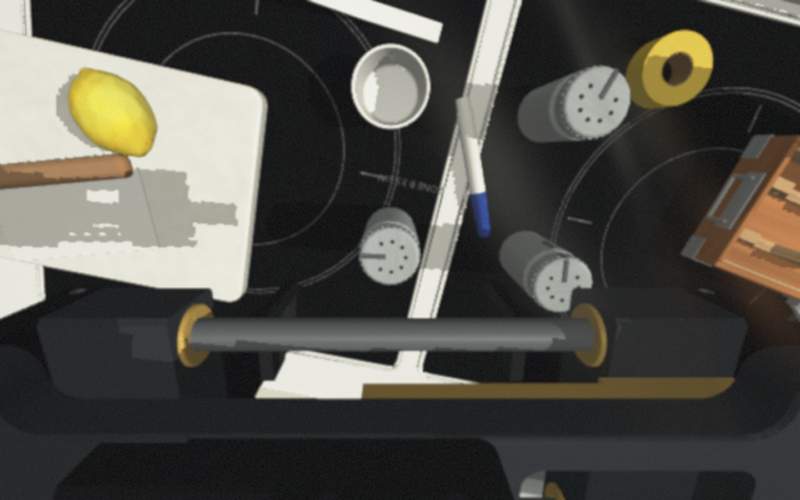

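Request:
carry_out:
  deltas:
    - [0,0,0,0,0,-8,0.087]
    - [0,0,0,0,0,-8,0.087]
    - [0,0,0,0,0,-8,0.087]
    - [0,0,0,0,0,-8,0.087]

```text
t: 9.9
ee_pos: [469.0, 350.2, 199.4]
tcp_rot: [-180.0, 0.0, 44.1]
ft_force: [0.3, 0.0, 0.3]
finger_gap: 86.8
gripper_force: 0.0
```

Request:
carry_out:
  deltas:
    - [0,0,0,0,0,-8,0.087]
    - [0,0,0,0,0,-8,0.087]
    - [0,0,0,0,0,-8,0.087]
    - [0,0,0,0,0,-8,0.087]

```text
t: 10.3
ee_pos: [469.0, 350.2, 199.4]
tcp_rot: [-180.0, 0.0, 76.1]
ft_force: [0.9, 0.2, -0.6]
finger_gap: 87.3
gripper_force: 0.0
```

Request:
carry_out:
  deltas:
    - [-0.0225,0.0393,0,0,0,0,0.087]
    - [-0.0225,0.0393,0,0,0,0,0.087]
    - [-0.0225,0.0393,0,0,0,0,0.087]
    - [-0.0225,0.0393,0,0,0,0,0.087]
    - [0,0,0,0,0,0,0.087]

```text
t: 10.8
ee_pos: [603.3, 220.4, 199.2]
tcp_rot: [179.9, 0.1, 75.5]
ft_force: [-0.3, 0.2, 0.3]
finger_gap: 87.0
gripper_force: 0.0
```

```bash
python3 st.py; python3 - <<'E'
from h import *
go([600,225,81],[180,0,76])
E
```

```text
10.8 [13.1 15.9 86.1 -0.1 78.  27.6] [603.3 220.4 199.2] [1.799e+02 1.000e-01 7.550e+01] F [-0.3  0.2  0.3] M [-0.06   0.077  0.001] gap 87.0 gf 0.0
shift [ 0.0038 -0.0045  0.1182] turn [ 0.08  0.09 -0.48]
```

Request:
carry_out:
  deltas:
    - [0,0,0.04,0,0,0,0.087]
    - [0,0,0.04,0,0,0,0.087]
    - [0,0,0.038,0,0,0,0.087]
    - [0,0,0,0,0,0,0.087]
    - [0,0,0,0,0,0,0.04]

```text
t: 11.3
ee_pos: [599.1, 225.3, 81.6]
tcp_rot: [-179.9, 0.0, 76.0]
ft_force: [-0.2, 0.5, 0.6]
finger_gap: 83.8
gripper_force: 0.0
```

Request:
carry_out:
  deltas:
    - [0,0,0,0,0,0,0.04]
    - [0,0,0,0,0,0,0.04]
    - [0,0,0,0,0,0,0.04]
    - [0,0,0,0,0,0,0.04]
    - [0,0,0,0,0,0,0.04]

```text
t: 11.8
ee_pos: [600.3, 225.0, 82.6]
tcp_rot: [179.9, -0.0, 76.0]
ft_force: [0.1, 0.8, 3.7]
finger_gap: 47.6
gripper_force: 12.0
```

```bash
python3 st.py
```

```text
11.8 [13.5 22.1 91.5  0.  66.4 27.5] [600.3 225.   82.6] [179.9  -0.   76. ] F [0.1 0.8 3.7] M [-0.01  -0.071 -0.009] gap 47.6 gf 12.0
```

Request:
carry_out:
  deltas:
    - [0,0,0,0,0,8,0.04]
    - [0,0,0,0,0,8,0.04]
    - [0,0,0,0,0,8,0.04]
    - [0,0,0,0,0,8,0.04]
    - [0,0,0,0,0,8,0.04]

```text
t: 12.3
ee_pos: [599.9, 226.0, 82.7]
tcp_rot: [-179.9, -0.1, 35.7]
ft_force: [-0.0, 1.7, 1.7]
finger_gap: 47.5
gripper_force: 12.0
```

Request:
carry_out:
  deltas:
    - [0,0,0,0,0,8,0.04]
    - [0,0,0,0,0,8,0.04]
    - [0,0,0,0,0,8,0.04]
    - [0,0,0,0,0,8,0.04]

```text
t: 12.7
ee_pos: [601.0, 225.0, 82.7]
tcp_rot: [-180.0, -0.1, 3.7]
ft_force: [2.2, 0.8, 1.0]
finger_gap: 47.5
gripper_force: 12.0
```

Request:
carry_out:
  deltas:
    - [0,0,0,0,0,8,0.04]
    - [0,0,0,0,0,8,0.04]
    - [0,0,0,0,0,8,0.04]
    - [0,0,0,0,0,0,0.04]

```text
t: 13.1
ee_pos: [601.0, 224.8, 82.7]
tcp_rot: [-179.9, -0.1, -20.1]
ft_force: [2.4, 0.0, 2.4]
finger_gap: 47.5
gripper_force: 12.0
```

```bash
python3 st.py
```

```text
13.1 [ 13.5  22.1  91.4  -0.   66.3 123.6] [601.  224.8  82.7] [-1.799e+02 -1.000e-01 -2.010e+01] F [2.4 0.  2.4] M [-0.181 -0.241  0.016] gap 47.5 gf 12.0
```

Request:
carry_out:
  deltas:
    - [0,0,0,0,0,0,0.087]
    - [0,0,0,0,0,0,0.087]
    - [0,0,0,0,0,0,0.087]
    - [0,0,-0.03,0,0,0,0.087]
    - [0,0,-0.04,0,0,0,0.087]

```text
t: 13.6
ee_pos: [597.3, 224.4, 149.1]
tcp_rot: [179.8, 0.4, -19.9]
ft_force: [0.8, 0.1, 1.0]
finger_gap: 79.8
gripper_force: 0.0
```

Request:
carry_out:
  deltas:
    - [0,0,-0.04,0,0,-8,0.087]
    - [0,0,-0.04,0,0,-8,0.087]
    - [0,0,-0.03,0,0,-8,0.087]
    - [0,0,-0.03,0,0,-8,0.087]
    - [0,0,0,0,0,-8,0.087]

```text
t: 14.1
ee_pos: [602.0, 225.6, 298.0]
tcp_rot: [180.0, -0.5, 20.4]
ft_force: [-0.4, -0.1, -0.1]
finger_gap: 87.0
gripper_force: 0.0
```

Request:
carry_out:
  deltas:
    - [0,0,0,0,0,-8,0.087]
    - [0,0,0,0,0,-8,0.087]
    - [0,0,0,0,0,-8,0.087]
    - [0,0,0,0,0,-8,0.087]
    - [0,0,0,0,0,-8,0.087]

```text
t: 14.6
ee_pos: [599.6, 225.0, 291.4]
tcp_rot: [-179.9, 0.0, 60.4]
ft_force: [0.4, 0.1, -2.0]
finger_gap: 87.1
gripper_force: 0.0
```

```bash
python3 st.py; python3 - <<'E'
from h import *
d=get_image("top"); save(d,"top2.png",(200,130,320,220),6.6)
E
```

```text
14.6 [13.5 12.8 79.9  0.  87.3 43.1] [599.6 225.  291.4] [-179.9    0.    60.4] F [ 0.4  0.1 -2. ] M [-0.065  0.07   0.022] gap 87.1 gf 0.0
```

Request:
carry_out:
  deltas:
    - [-0.0406,-0.0204,0.0175,0,0,0,0.087]
    - [-0.0406,-0.0204,0.0175,0,0,0,0.087]
    - [-0.0406,-0.0204,0.0175,0,0,0,0.087]
    - [-0.0406,-0.0204,0.0175,0,0,0,0.087]

```text
t: 15.05
ee_pos: [446.3, 124.4, 220.7]
tcp_rot: [-180.0, 0.0, 59.9]
ft_force: [0.5, -1.2, 1.2]
finger_gap: 87.1
gripper_force: 0.0
```

Request:
carry_out:
  deltas:
    - [0,0,0,0,0,-8.5,0.087]
    - [0,0,0,0,0,-8.5,0.087]
    - [0,0,0,0,8,0,0.087]
    - [0,0,0,0,8,0,0.087]
    - [0,0,0,0,8,0,0.087]

```text
t: 15.55
ee_pos: [448.6, 125.6, 223.1]
tcp_rot: [179.8, -24.3, 77.1]
ft_force: [0.1, -0.1, -0.3]
finger_gap: 87.0
gripper_force: 0.0
```

```bash
python3 st.py
```

```text
15.55 [-12.5 -16.1 118.8  24.9  78.1  -4.9] [448.6 125.6 223.1] [179.8 -24.3  77.1] F [ 0.1 -0.1 -0.3] M [-0.383  0.213  0.01 ] gap 87.0 gf 0.0
```

View pics/top2.png

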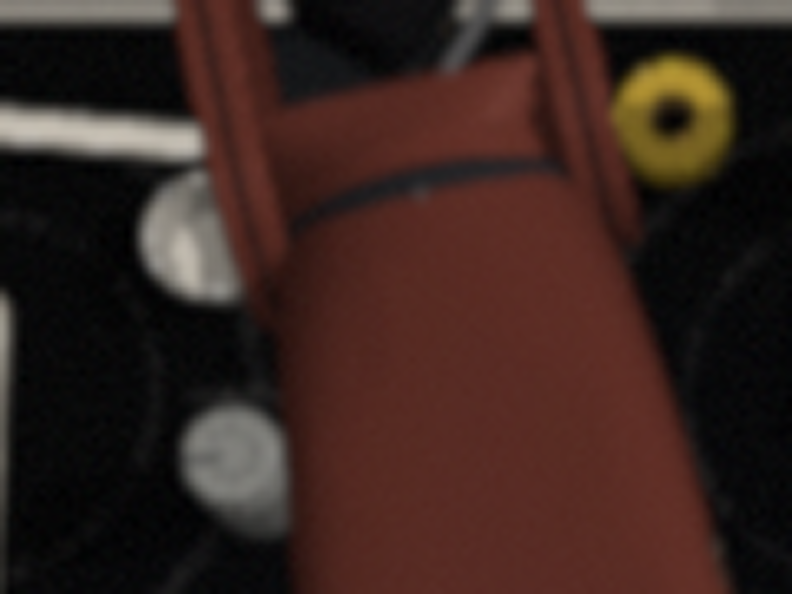

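The arm hid most of it; B at (235,455) stands with pointer to the left (+y). Continuing the tilt.

Request:
carry_out:
  deltas:
    - [0,0,0,0,7.7,0,0.087]
    - [0,0,0,0,7.7,0,0.087]
    - [0,0,0,0,7.7,0,0.087]

```text
t: 15.85
ee_pos: [448.6, 124.5, 223.0]
tcp_rot: [179.8, -47.4, 77.0]
ft_force: [-0.2, -0.2, -1.2]
finger_gap: 86.8
gripper_force: 0.0
```

Request:
carry_out:
  deltas:
    - [0,0,0,0,7.7,0,0.087]
    - [0,0,0,0,7.7,0,0.087]
    - [0,0,0,0,7.7,0,0.087]
    - [0,0,0,0,0,0,0.087]

```text
t: 16.25
ee_pos: [446.6, 125.0, 218.7]
tcp_rot: [-178.0, -70.5, 75.0]
ft_force: [-1.2, -0.0, -0.6]
finger_gap: 86.8
gripper_force: 0.0
```

```bash
python3 st.py; python3 - <<'E'
from h import *
save(get_image("scene"),"s2.png",(90,40,420,310),2.2)
d=get_image("wrist"); save(d,"w6.png")
t=Ro.from_euler("xyz",sense()["tcp_rot"],degrees=True).as_matrix()
print(t.round(3)); print(at(d,320,200,48) )
go([449,124,41.5],sense()["tcp_rot"])
E
```

```text
16.25 [-37.7   3.2 126.3  59.3  95.3 -44.6] [446.6 125.  218.7] [-178.   -70.5   75. ] F [-1.2 -0.  -0.6] M [-0.632  0.157 -0.01 ] gap 86.8 gf 0.0
[[ 0.08   0.974  0.211]
 [ 0.331 -0.226  0.916]
 [ 0.94  -0.004 -0.34 ]]
[522.632369   400.56187964  48.        ]
shift [-0.1692  0.0018  0.0605] turn [0. 0. 0.]
```

View pics/s2.png

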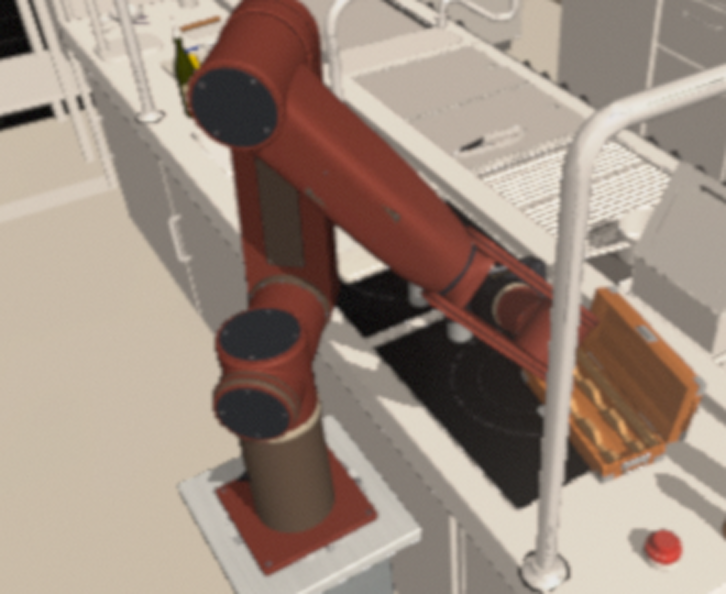

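The scene view shows the arm clear of the post, wrist swung right near the catch side; I'll use yaw 70 and a 25° slope to stay clear of the catch.

```bash
cat >> h.py <<'E'
def ori(psi,al): return Ro.from_euler("z",psi,degrees=True)*Ro.from_euler("x",180,degrees=True)*Ro.from_euler("y",al,degrees=True)
def gog(g,psi,al,back=0):
    "deltas to bring the grasp point to g (stood back along h), tool heading psi, tilt al"
    G=ori(psi,al); h=np.array([np.cos(np.radians(psi)),np.sin(np.radians(psi)),0])
    p=np.array(g)+19*G.apply([0,0,1])-back*h
    e,R=pose(); print("TCP",p.round(1),"shift",(R.inv().apply(p-e)/1000).round(4),"then turn",(R.inv()*G).as_rotvec(degrees=True).round(2),"| shift after turn",(G.inv().apply(p-e)/1000).round(4))
E
python3 - <<'E'
from h import *
gog([466,204.5,130],70,65,100)
gog([466,204.5,48],70,65,100)
E
```

```text
TCP [437.7 126.7 122. ] shift [-0.0936 -0.0101  0.0333] then turn [-6.51 -5.09  2.46] | shift after turn [-0.0907 -0.0103  0.0403]
TCP [437.7 126.7  40. ] shift [-0.1707 -0.0098  0.0612] then turn [-6.51 -5.09  2.46] | shift after turn [-0.165  -0.0103  0.075 ]
```

Request:
carry_out:
  deltas:
    - [0,0,0,-6.5,-5.1,2.46,0.087]
    - [-0.0302,-0.0034,0.0134,0,0,0,0.087]
    - [-0.0302,-0.0034,0.0134,0,0,0,0.087]
    - [-0.0302,-0.0034,0.0134,0,0,0,0.087]
    - [0,0,0,0,0,0,0.087]

```text
t: 16.85
ee_pos: [437.0, 128.1, 121.5]
tcp_rot: [179.9, -65.0, 70.3]
ft_force: [-0.4, 0.3, 0.2]
finger_gap: 86.8
gripper_force: 0.0
```

```bash
python3 st.py; python3 - <<'E'
from h import *
gog([466,204.5,48],70,65,100)
d=get_image("wrist"); save(d,"w7.png")
print(proj(d,[[466,204.5,96.5],[466,204.5,0],[470,350,96.5],[600,225,96.5]]))
E
```

```text
16.85 [-38.6   6.9 133.1  60.   82.1 -52.1] [437.  128.1 121.5] [179.9 -65.   70.3] F [-0.4  0.3  0.2] M [-0.518  0.23   0.032] gap 86.8 gf 0.0
TCP [437.7 126.7  40. ] shift [-0.0744  0.0011  0.0336] then turn [-0.16  0.02  0.11] | shift after turn [-0.0744  0.0011  0.0336]
[[314.57183745 191.10495476]
 [314.24439194 257.88567985]
 [278.53311988 122.55305967]
 [425.2809863  153.28880361]]
```

View pics/w7.png

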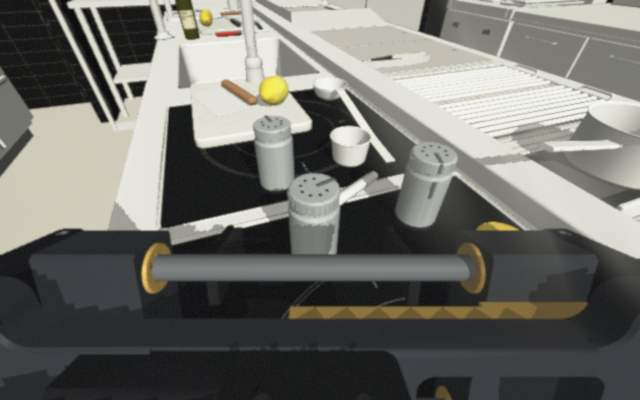

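A's pointer and rib line up (shut); C is right in front at (314,188).

Request:
carry_out:
  deltas:
    - [-0.037,0.0005,0.0168,0,0,0,0.087]
    - [-0.037,0.0005,0.0168,0,0,0,0.087]
    - [0,0,0,0,0,0,0.087]

```text
t: 17.2
ee_pos: [437.5, 127.3, 39.1]
tcp_rot: [-179.2, -65.2, 69.5]
ft_force: [-0.8, 0.7, 0.8]
finger_gap: 86.9
gripper_force: 0.0
```

```bash
python3 st.py; python3 - <<'E'
from h import *
gog([466,204.5,48],70,65,0)
E
```

```text
17.2 [-38.7  22.2 130.2  62.   76.4 -62.8] [437.5 127.3  39.1] [-179.2  -65.2   69.5] F [-0.8  0.7  0.8] M [-0.558  0.252  0.026] gap 86.9 gf 0.0
TCP [471.9 220.7  40. ] shift [0.0425 0.0006 0.0899] then turn [-0.27 -0.19 -0.23] | shift after turn [0.0428 0.0004 0.0898]
```

Request:
carry_out:
  deltas:
    - [0.0145,0,0.03,0,0,0,0.087]
    - [0.014,0,0.03,0,0,0,0.087]
    - [0.014,0,0.03,0,0,0,0.087]
    - [0,0,0,0,0,0,0.087]
    - [0,0,0,0,0,0,0.04]
  squeeze: 40

```text
t: 17.7
ee_pos: [474.7, 219.9, 45.8]
tcp_rot: [178.7, -65.2, 71.4]
ft_force: [0.2, -0.4, 0.4]
finger_gap: 84.4
gripper_force: 0.0
```

Request:
carry_out:
  deltas:
    - [0,0,0,0,0,0,0.03]
    - [0,0,0,0,0,0,0.03]
    - [0,0,0,0,0,0,0.03]
    - [0,0,0,0,0,0,0.03]
    - [0,0,0,0,0,0,0.03]

```text
t: 18.2
ee_pos: [472.2, 219.7, 42.3]
tcp_rot: [179.8, -65.2, 70.3]
ft_force: [-5.2, -1.7, 5.9]
finger_gap: 49.0
gripper_force: 40.0
```

```bash
python3 st.py
```

```text
18.2 [-23.4  21.7 130.1  74.8  69.9 -59.9] [472.2 219.7  42.3] [179.8 -65.2  70.3] F [-5.2 -1.7  5.9] M [0.06  0.452 0.673] gap 49.0 gf 40.0
```

Request:
carry_out:
  deltas:
    - [0.0363,0,-0.0169,0,0,0,0.03]
    - [0.0363,0,-0.0169,0,0,0,0.03]
    - [0.0363,0,-0.0169,0,0,0,0.03]
    - [0.0363,0,-0.0169,0,0,0,0.03]
    - [0.0363,0,-0.0169,0,0,0,0.03]

```text
t: 18.7
ee_pos: [471.5, 219.1, 242.1]
tcp_rot: [179.9, -65.0, 70.2]
ft_force: [0.7, -0.2, -5.6]
finger_gap: 49.3
gripper_force: 40.0
```

Request:
carry_out:
  deltas:
    - [0,0,0,0,-7.5,0,0.03]
    - [0,0,0,0,-7.5,0,0.03]
    - [0,0,0,0,-7.5,0,0.03]
    - [0,0,0,0,-7.5,0,0.03]

```text
t: 19.1
ee_pos: [472.0, 218.2, 241.6]
tcp_rot: [179.7, -34.7, 70.1]
ft_force: [0.1, -0.1, -6.4]
finger_gap: 49.2
gripper_force: 40.0
```

Request:
carry_out:
  deltas:
    - [0,0,0,0,-7.5,0,0.03]
    - [0,0,0,0,-7.5,0,0.03]
    - [0,0,0,0,-7.5,0,0.03]
    - [0,0,0,0,-7.5,0,0.03]

```text
t: 19.5
ee_pos: [472.0, 219.0, 241.8]
tcp_rot: [179.8, -4.8, 70.0]
ft_force: [-0.6, -0.1, -5.7]
finger_gap: 48.9
gripper_force: 40.0
```

Request:
carry_out:
  deltas:
    - [0,0,0,0,-7.5,0,0.03]
    - [0,0,0,0,-7.5,0,0.03]
    - [0,0,0,0,-7.5,0,0.03]
    - [0,0,0,0,-7.5,0,0.03]
    - [0,0,0,0,0,0,0.03]

```text
t: 20.0
ee_pos: [471.0, 221.0, 236.7]
tcp_rot: [-179.7, 25.3, 70.4]
ft_force: [-0.5, 0.7, -6.9]
finger_gap: 49.4
gripper_force: 40.0
```

```bash
python3 st.py; python3 - <<'E'
from h import *
d=get_image("top"); save(d,"top3.png",(220,120,440,270),3.6)
E
```

```text
20.0 [ 27.4  14.4  87.4 -16.9  97.1  47.8] [471.  221.  236.7] [-179.7   25.3   70.4] F [-0.5  0.7 -6.9] M [ 0.742 -0.252 -0.019] gap 49.4 gf 40.0
```

View pics/top3.png

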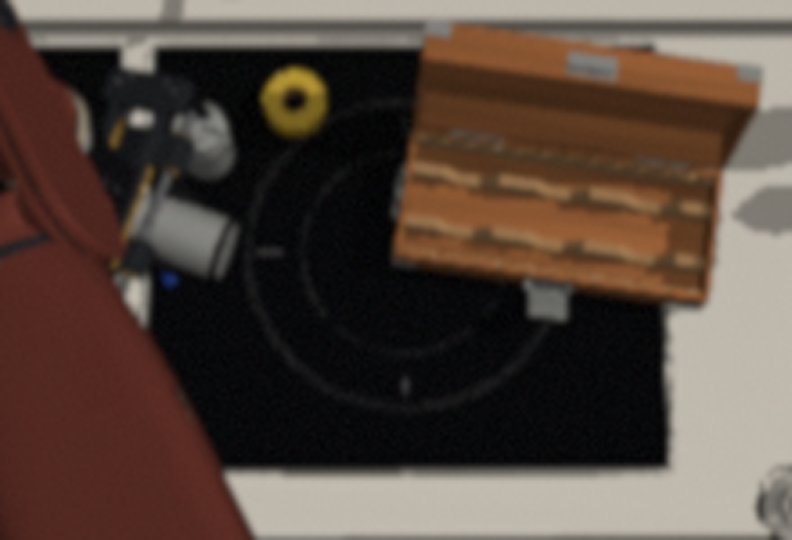

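Case is unmoved; the shaker is held horizontally, top on the wrist's leaning side. Now turn it to the case's direction.

Request:
carry_out:
  deltas:
    - [0,0,0,-3.59,0,-7.7,0.03]
    - [0,0,0,-3.59,0,-7.7,0.03]
    - [0,0,0,-3.59,0,-7.7,0.03]
    - [0,0,0,-3.59,0,-7.7,0.03]

```text
t: 20.45
ee_pos: [472.0, 218.8, 242.4]
tcp_rot: [179.7, 24.8, 104.2]
ft_force: [-0.3, 0.3, -4.7]
finger_gap: 49.5
gripper_force: 40.0
```

Request:
carry_out:
  deltas:
    - [0,0,0,-3.59,0,-7.7,0.03]
    - [0,0,0,-3.59,0,-7.7,0.03]
    - [0,0,0,-3.59,0,-7.7,0.03]
    - [0,0,0,-3.59,0,-7.7,0.03]

```text
t: 20.85
ee_pos: [471.5, 218.6, 242.3]
tcp_rot: [179.7, 25.0, 138.2]
ft_force: [0.2, 0.4, -5.5]
finger_gap: 49.3
gripper_force: 40.0
```

Request:
carry_out:
  deltas:
    - [0,0,0,-3.59,0,-7.7,0.03]
    - [0,0,0,-3.59,0,-7.7,0.03]
    - [0,0,0,-3.59,0,-7.7,0.03]
    - [0,0,0,-3.59,0,-7.7,0.03]
    - [0,0,0,0,0,0,0.03]

```text
t: 21.35
ee_pos: [471.3, 217.1, 242.3]
tcp_rot: [179.8, 25.2, 171.9]
ft_force: [0.1, -1.2, -6.1]
finger_gap: 49.3
gripper_force: 40.0
```

```bash
python3 st.py; python3 - <<'E'
from h import *
gog([480,-150,230],172.5,-25)
E
```

```text
21.35 [ 24.7 -19.  119.2 -15.4  59.1 -51.7] [471.3 217.1 242.3] [179.8  25.2 171.9] F [ 0.1 -1.2 -6.1] M [ 0.07   0.766 -0.011] gap 49.3 gf 40.0
TCP [ 488.  -151.   212.8] shift [-0.0496 -0.3623  0.0548] then turn [-0.09  0.22 -0.58] | shift after turn [-0.0461 -0.3628  0.054 ]
```

Request:
carry_out:
  deltas:
    - [-0.006,-0.0453,0.0068,0,0,0,0.03]
    - [-0.006,-0.0453,0.0068,0,0,0,0.03]
    - [-0.006,-0.0453,0.0068,0,0,0,0.03]
    - [-0.006,-0.0453,0.0068,0,0,0,0.03]

```text
t: 21.75
ee_pos: [479.3, 33.6, 227.5]
tcp_rot: [179.8, 25.2, 171.7]
ft_force: [1.3, -0.9, -4.8]
finger_gap: 49.1
gripper_force: 40.0
```

Request:
carry_out:
  deltas:
    - [-0.006,-0.0453,0.0068,0,0,0,0.03]
    - [-0.006,-0.0453,0.0068,0,0,0,0.03]
    - [-0.006,-0.0453,0.0068,0,0,0,0.03]
    - [-0.006,-0.0453,0.0068,0,0,0,0.03]
    - [0,0,0,0,0,0,0.03]

```text
t: 22.25
ee_pos: [486.7, -155.2, 212.9]
tcp_rot: [180.0, 25.1, 171.2]
ft_force: [-0.7, -0.3, -4.9]
finger_gap: 49.2
gripper_force: 40.0
```

```bash
python3 st.py; python3 - <<'E'
from h import *
d=get_image("wrist"); save(d,"w8.png",None,1.25)
t=get_image("top"); save(t,"top4.png",(300,130,440,220),5.7)
c=np.array([.9914,-.1305,0]);y=np.array([.1305,.9914,0]);O=np.array([534.5,-118,0])
for n,a,b,z in(("FL rim",-64,150,40),("FR rim",-64,-150,40),("BL",64,150,40),("BR",64,-150,40)): print(n,proj(d,O+a*c+b*y+[0,0,z])*1.25,(proj(t,O+a*c+b*y+[0,0,z])-[300,130])*5.7)
E
```

```text
22.25 [ -33.6  -23.7  125.7   12.5   55.6 -119.9] [ 486.7 -155.2  212.9] [180.   25.1 171.2] F [-0.7 -0.3 -4.9] M [0.218 0.774 0.039] gap 49.2 gf 40.0
FL rim [[625.26677633 118.0641539 ]] [[163.5415015  357.36590952]]
FR rim [[262.51483273 125.73233152]] [[665.48371516 421.45343567]]
BL [[575.79045707 238.52107565]] [[190.02531574 152.58533948]]
BR [[293.40088732 243.32953847]] [[683.80386223 214.73990494]]
```

View pics/top4.png

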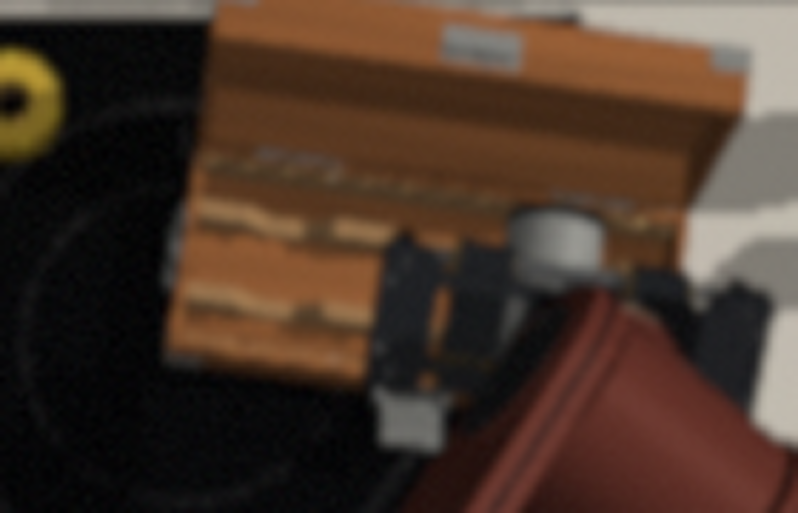

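View pics/w8.png

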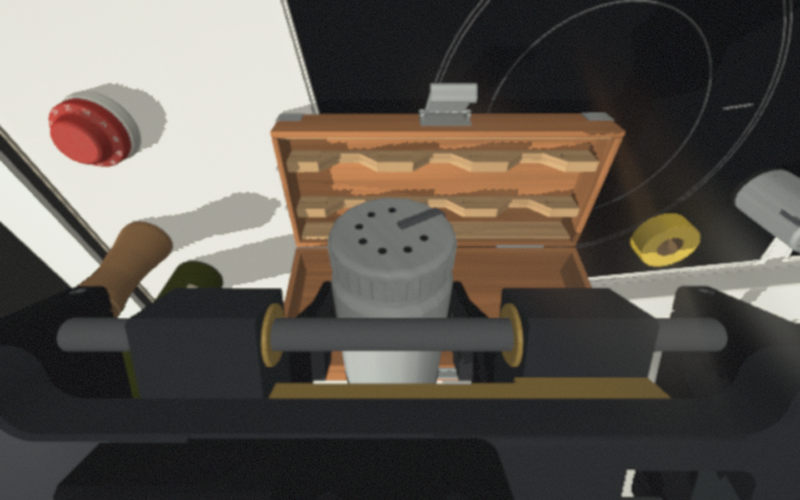

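```bash
cat > fit.py <<'E'
from h import *
from scipy.optimize import least_squares
def case(p): 
    a=np.radians(p[2]); return lambda P: np.array([p[0],p[1],0])+np.c_[np.array(P)[:,0]*np.cos(a)-np.array(P)[:,1]*np.sin(a),np.array(P)[:,0]*np.sin(a)+np.array(P)[:,1]*np.cos(a),np.array(P)[:,2]]
def fit(obs,p0=(534.5,-118,-7.5)):
    f=lambda p:np.concatenate([((proj(d,case(p)(P))-px)*w).ravel() for d,P,px,w in obs])
    r=least_squares(f,p0,loss="soft_l1"); print(r.x.round(2)); print((f(r.x)).reshape(-1,2).round(1).tolist()); return r.x
E
python3 - <<'E'
from fit import *
d=get_image("wrist");t=get_image("top");E=d["extrinsics"];print("cam",(-E[:3,:3].T@E[:3,3]).round(1))
W=lambda l:np.array(l)/1.25
Pr=[(-64,150,40),(-64,-150,40),(64,150,40),(64,-150,40)]
for nm,px in(("lower",[(624,133),(272,133),(578,246),(298,246)]),("upper",[(616,114),(280,115),(578,246),(298,246)])):
    print(nm);fit([(d,Pr,W(px),1)])
print("top");fit([(t,[(-64,150,40),(-64,-150,40)],np.array([[220+394/3.6,120+262/3.6],[220+705/3.6,120+302/3.6]]),1)])
E
```

```text
cam [ 353.8 -131.4  329.7]
lower
[ 543.88 -108.37   -8.35]
[[2.4, -0.7], [-0.2, -0.1], [-1.7, 0.9], [-0.1, 1.6]]
upper
[ 536.16 -103.18  -10.3 ]
[[16.0, 11.5], [-3.3, 1.5], [0.4, -0.9], [-0.4, -6.2]]
top
[ 534.49 -117.72   -7.5 ]
[[-0.8, -0.1], [0.8, 0.1]]
```

```bash
python3 - <<'E'
from h import *
t=get_image("top");d=get_image("wrist")
for n,x,y,tr in(("A",187,128,(600.5,225)),("B",60,276,(469.5,350)),("C",219,279,(465.5,204.5))): 
    p=at(t,220+x/3.6,120+y/3.6,96.5);print(n,p[:2].round(1),(p[:2]-tr).round(1), "predicted crop px",(proj(t,[*tr,96.5])-[220,120])*3.6)
e,R=pose(); g=e-19*R.apply([0,0,1]); a=R.apply([np.sin(np.radians(65)),0,-np.cos(np.radians(65))]); print("axis",a.round(3),"grasp",g.round(1))
print("cap top centre",proj(d,g+46*a)*1.25)
E
```

```text
A [604.4 227.9] [3.9 2.9] predicted crop px [[190.04673257 132.0918184 ]]
B [465.2 339.8] [ -4.3 -10.2] predicted crop px [[ 48.87961811 271.38763536]]
C [462.3 196.1] [-3.2 -8.4] predicted crop px [[209.8043384  275.57796362]]
axis [-0.99   0.138 -0.003] grasp [ 480.1 -146.3  230.2]
cap top centre [[392.42459024 236.62761609]]
```

```bash
python3 - <<'E'
from fit import *
t=get_image("top");d=get_image("wrist")
print("tape",at(t,220+295/3.6,120+102/3.6,24).round(1),at(d,665/1.25,245/1.25,24).round(1))
print("timer",at(t,464.5,208.5,42).round(1),at(d,80/1.25,140/1.25,42).round(1))
gog([526.5,-196.8,85],171.8,-25)
E
```

```text
tape [653.3 131.5  24. ] [655.4 144.4  24. ]
timer [ 435.3 -418.2   42. ] [ 444.8 -407.9   42. ]
TCP [ 534.4 -197.9   67.8] shift [ 0.0143 -0.0441  0.154 ] then turn [0.22 0.22 0.27] | shift after turn [ 0.0136 -0.0435  0.1542]
```

Request:
carry_out:
  deltas:
    - [0.0036,-0.011,0.0385,0,0,0,0.03]
    - [0.0036,-0.011,0.0385,0,0,0,0.03]
    - [0.0036,-0.011,0.0385,0,0,0,0.03]
    - [0.0036,-0.011,0.0385,0,0,0,0.03]
    - [0,0,0,0,0,0,0.03]

```text
t: 23.15
ee_pos: [530.6, -196.3, 59.3]
tcp_rot: [179.5, 24.5, 171.9]
ft_force: [-1.6, 1.4, -6.4]
finger_gap: 49.0
gripper_force: 40.0
```

```bash
python3 st.py; python3 - <<'E'
from fit import *
d=get_image("wrist"); save(d,"w9.png",None,1.25)
c=case((541,-110,-8.2)); print((proj(d,c([(-64,150,40),(-64,-150,40),(-58,-88,40),(-58,0,40),(-64,-88,40),(-64,0,40)]))*1.25).round(1).tolist())
E
```

```text
23.15 [ -35.2   -0.2  124.5   19.8   35.5 -131.3] [ 530.6 -196.3   59.3] [179.5  24.5 171.9] F [-1.6  1.4 -6.4] M [ 0.243  0.982 -0.021] gap 49.0 gf 40.0
[[946.2, 159.9], [241.4, 158.5], [389.5, 171.6], [592.3, 172.0], [389.5, 158.8], [597.6, 159.2]]
```

View pics/w9.png

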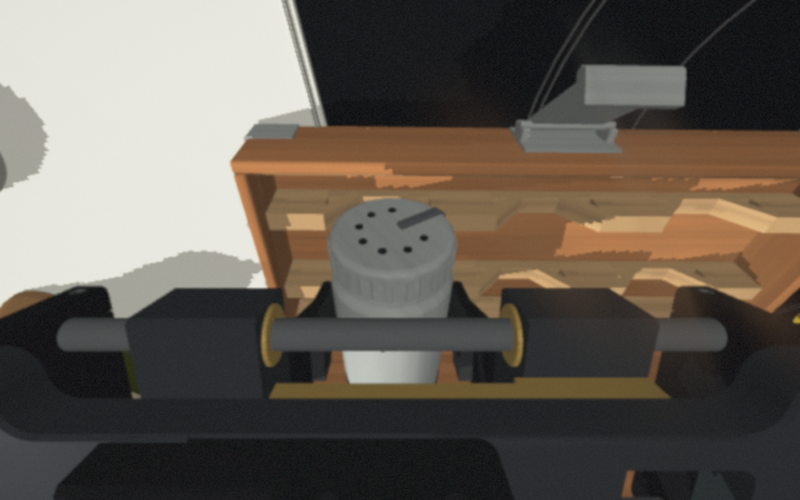

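(That already exceeds the picture allowance; from here I go on by numbers only.) View: front rim's outer edge at row ≈164, inner ≈175, right front corner at (235,165); the shaker cap (393,232) is nearly over its cradle, a few mm too far forward.

Request:
carry_out:
  deltas:
    - [0,0,0,0,0,0,0.03]
    - [0,0,0,0,0,0,0.03]
    - [0,0,0,0,0,0,0.03]

```text
t: 23.5
ee_pos: [535.7, -200.0, 70.8]
tcp_rot: [-179.9, 25.5, 172.1]
ft_force: [-0.3, 0.8, -5.0]
finger_gap: 49.0
gripper_force: 40.0
```

```bash
python3 st.py; python3 - <<'E'
from fit import *
gog([529,-198.5,60],171.8,-25)
gog([529,-198.5,40],171.8,-25)
E
```

```text
23.5 [ -35.3   -1.2  124.3   19.7   35.6 -131.3] [ 535.7 -200.    70.8] [-179.9   25.5  172.1] F [-0.3  0.8 -5. ] M [ 0.09   0.779 -0.01 ] gap 49.0 gf 40.0
TCP [ 536.9 -199.6   42.8] shift [0.011  0.0005 0.0258] then turn [0.06 0.48 0.27] | shift after turn [0.0107 0.0005 0.0259]
TCP [ 536.9 -199.6   22.8] shift [0.0196 0.0005 0.0438] then turn [0.06 0.48 0.27] | shift after turn [0.0192 0.0005 0.044 ]
```

Request:
carry_out:
  deltas:
    - [0.0054,0.0002,0.013,0,0,0,0.03]
    - [0.0054,0.0002,0.013,0,0,0,0.03]
    - [0,0,0,0,0,0,0.03]
    - [0,0,0,0,0,0,0.03]

```text
t: 23.9
ee_pos: [536.0, -199.3, 40.8]
tcp_rot: [180.0, 25.3, 172.0]
ft_force: [0.7, 0.6, -4.7]
finger_gap: 49.2
gripper_force: 40.0
```

```bash
python3 st.py
```

```text
23.9 [ -35.2    2.4  124.6   21.7   32.  -133.5] [ 536.  -199.3   40.8] [180.   25.3 172. ] F [ 0.7  0.6 -4.7] M [0.102 0.706 0.033] gap 49.2 gf 40.0
```

Request:
carry_out:
  deltas:
    - [0.0028,0,0.006,0,0,0,0.03]
    - [0.0028,0,0.006,0,0,0,0.03]
    - [0.0028,0,0.006,0,0,0,0.03]
    - [0,0,0,0,0,0,0.03]
    - [0,0,0,0,0,0,0.03]

```text
t: 24.4
ee_pos: [540.3, -205.2, 25.4]
tcp_rot: [-179.5, 25.9, 172.0]
ft_force: [-5.8, -9.6, 11.9]
finger_gap: 48.9
gripper_force: 40.6
```

```bash
python3 st.py
```

```text
24.4 [ -35.3    4.8  124.5   23.4   29.2 -135.6] [ 540.3 -205.2   25.4] [-179.5   25.9  172. ] F [-5.8 -9.6 11.9] M [-1.56   0.286 -0.896] gap 48.9 gf 40.6
```

Request:
carry_out:
  deltas:
    - [0,-0.004,-0.001,0,0,0,0.03]
    - [0,-0.004,-0.001,0,0,0,0.03]
    - [0,0,0,0,0,0,0.03]
    - [0,0,0,0,0,0,0.03]

```text
t: 24.8
ee_pos: [538.2, -206.7, 25.6]
tcp_rot: [179.8, 25.7, 171.9]
ft_force: [7.6, 14.2, 9.1]
finger_gap: 49.0
gripper_force: 40.7
```

```bash
python3 st.py
```

```text
24.8 [ -36.     4.9  124.3   24.2   30.1 -136.8] [ 538.2 -206.7   25.6] [179.8  25.7 171.9] F [ 7.6 14.2  9.1] M [ 2.092 -1.67   0.513] gap 49.0 gf 40.7
```

Request:
carry_out:
  deltas:
    - [0,0.0045,0,0,0,0,0.03]
    - [0,0,0,0,0,0,0.03]
    - [0,0,0,0,0,0,0.03]

```text
t: 25.1
ee_pos: [538.3, -206.4, 25.8]
tcp_rot: [-179.7, 25.8, 172.0]
ft_force: [2.8, -5.0, 3.7]
finger_gap: 48.9
gripper_force: 40.2
```

```bash
python3 st.py
```

```text
25.1 [ -35.7    4.7  124.5   23.6   29.6 -136.1] [ 538.3 -206.4   25.8] [-179.7   25.8  172. ] F [ 2.8 -5.   3.7] M [-0.616 -0.413 -0.511] gap 48.9 gf 40.2
```

Request:
carry_out:
  deltas:
    - [0.0013,0,0.0027,0,0,0,0.03]
    - [0,0,0,0,0,0,0.03]
    - [0,0,0,0,0,0,0.03]

```text
t: 25.4
ee_pos: [538.8, -206.6, 25.0]
tcp_rot: [-179.7, 25.8, 172.1]
ft_force: [-17.8, 2.0, 33.0]
finger_gap: 49.4
gripper_force: 44.3
```

```bash
python3 st.py
```

```text
25.4 [ -35.7    4.9  124.5   23.8   29.5 -136.4] [ 538.8 -206.6   25. ] [-179.7   25.8  172.1] F [-17.8   2.   33. ] M [ 0.089  0.533 -0.024] gap 49.4 gf 44.3
```

Request:
carry_out:
  deltas:
    - [-0.0025,0,-0.0054,0,0,0,0.03]
    - [0.0054,0,-0.0025,0,0,0,0.03]
    - [0,0,0,0,0,0,0.03]
    - [0,0,0,0,0,0,0.03]

```text
t: 25.8
ee_pos: [529.7, -203.8, 26.5]
tcp_rot: [-179.9, 25.5, 172.0]
ft_force: [-5.6, -2.9, 11.4]
finger_gap: 49.5
gripper_force: 40.0
```

```bash
python3 st.py
```

```text
25.8 [ -36.1    3.6  125.5   23.5   30.2 -136.4] [ 529.7 -203.8   26.5] [-179.9   25.5  172. ] F [-5.6 -2.9 11.4] M [-0.393  0.213 -0.354] gap 49.5 gf 40.0
```

Request:
carry_out:
  deltas:
    - [0.002,0,0.0045,0,0,0,0.03]
    - [0.0012,0,0.0027,0,0,0,0.03]
    - [0,0,0,0,0,0,0.03]
    - [0,0,0,0,0,0,0.03]

```text
t: 26.2
ee_pos: [532.5, -205.4, 22.2]
tcp_rot: [-179.7, 25.8, 172.1]
ft_force: [-13.5, 2.8, 32.8]
finger_gap: 49.2
gripper_force: 39.7
```

```bash
python3 st.py
```

```text
26.2 [ -36.1    4.4  125.4   24.4   29.2 -137.2] [ 532.5 -205.4   22.2] [-179.7   25.8  172.1] F [-13.5   2.8  32.8] M [-0.087  0.038 -0.251] gap 49.2 gf 39.7
```

Request:
carry_out:
  deltas:
    - [-0.0008,0,-0.0018,0,0,0,0.03]
    - [0,0,0,0,0,0,0.064]
    - [0,0,0,0,0,0,0.064]
    - [0,0,0,0,0,0,0.064]

```text
t: 26.6
ee_pos: [527.3, -200.7, 17.3]
tcp_rot: [179.8, 25.1, 172.0]
ft_force: [-0.2, -0.4, -0.1]
finger_gap: 61.7
gripper_force: 0.0
```

```bash
python3 st.py
```

```text
26.6 [ -36.     4.5  125.7   24.1   29.6 -137. ] [ 527.3 -200.7   17.3] [179.8  25.1 172. ] F [-0.2 -0.4 -0.1] M [0.044 0.276 0.02 ] gap 61.7 gf 0.0
```

Request:
carry_out:
  deltas:
    - [0,0,-0.03,0,0,0,0.064]
    - [0,0,-0.045,0,0,0,0.064]
    - [0,0,-0.045,0,0,0,0.064]
    - [0,0,-0.045,0,0,0,0.064]
    - [0,0,0,0,0,0,0.087]

```text
t: 27.1
ee_pos: [460.2, -193.9, 174.4]
tcp_rot: [-179.7, 25.7, 172.1]
ft_force: [0.7, -0.2, 0.5]
finger_gap: 67.3
gripper_force: 0.0
```

```bash
python3 st.py; cat > chk.py <<'E'
from fit import *
import sys
g=lambda im:cv2.cvtColor(im,cv2.COLOR_BGR2GRAY)
def shift(box=(325,125,440,160)):
    "motion (px) of the case in the top view since the start, from its lid"
    a=g(cv2.imread("pics/top0.png"));t=get_image("top");b=g(t["color"][:,:,::-1].copy())
    x0,y0,x1,y1=box; r=cv2.matchTemplate(b[y0-20:y1+20,x0-20:x1+20],a[y0:y1,x0:x1],cv2.TM_CCOEFF_NORMED)
    _,m,_,l=cv2.minMaxLoc(r); print("case shift px",l[0]-20,l[1]-20,"score",round(m,3)); return t
shift()
E
python3 chk.py; python3 - <<'E'
from fit import *
d=get_image("wrist"); im=cv2.cvtColor(d["color"],cv2.COLOR_RGB2HSV)
s=im[:,:,1]
c=case((538.2,-117.5,-7.5))
# saturation along the lying shaker's axis: low = steel, high = wood
for n,y in(("cr0",-88),("cr1",0)):
    print(n,[(x,*(lambda u:(int(u[0]),int(u[1]),int(s[int(u[1]),int(u[0])]) if 0<=u[0]<640 and 0<=u[1]<400 else -1))(proj(d,c([(x,y,60)]))[0])) for x in range(-70,60,10)])
E
```

```text
27.1 [ -41.5  -23.1  129.7   17.3   52.7 -131.6] [ 460.2 -193.9  174.4] [-179.7   25.7  172.1] F [ 0.7 -0.2  0.5] M [0.01  0.228 0.044] gap 67.3 gf 0.0
case shift px 1 0 score 0.995
cr0 [(-70, 310, 144, 128), (-60, 310, 153, 9), (-50, 310, 162, 9), (-40, 310, 171, 10), (-30, 310, 179, 8), (-20, 311, 187, 8), (-10, 311, 194, 10), (0, 311, 201, 7), (10, 311, 208, 10), (20, 311, 214, 9), (30, 311, 221, 10), (40, 311, 227, 9), (50, 311, 232, 60)]
cr1 [(-70, 406, 143, 140), (-60, 404, 153, 111), (-50, 402, 162, 109), (-40, 400, 170, 139), (-30, 398, 178, 142), (-20, 396, 186, 140), (-10, 394, 194, 108), (0, 393, 201, 128), (10, 391, 207, 118), (20, 389, 214, 103), (30, 388, 220, 105), (40, 386, 226, 125), (50, 385, 232, 9)]
```

```bash
python3 - <<'E'
from h import *
e,R=pose(); print((R.inv().apply(np.array([450,200,250])-e)/1000/9).round(4))
E
```

```text
[ 0.0025  0.043  -0.0112]
```

Request:
carry_out:
  deltas:
    - [0.0025,0.043,-0.0112,0,0,0,0.087]
    - [0.0025,0.043,-0.0112,0,0,0,0.087]
    - [0.0025,0.043,-0.0112,0,0,0,0.087]
    - [0.0025,0.043,-0.0112,0,0,0,0.087]
    - [0.0025,0.043,-0.0112,0,0,0,0.087]

```text
t: 27.7
ee_pos: [452.2, 27.5, 210.8]
tcp_rot: [179.9, 25.0, 172.0]
ft_force: [1.1, 1.0, -0.2]
finger_gap: 87.0
gripper_force: 0.0
```

Request:
carry_out:
  deltas:
    - [0.0025,0.043,-0.0112,0,0,0,0.087]
    - [0.0025,0.043,-0.0112,0,0,0,0.087]
    - [0.0025,0.043,-0.0112,0,0,0,0.087]
    - [0.0025,0.043,-0.0112,0,0,0,0.087]

```text
t: 28.1
ee_pos: [448.2, 201.9, 247.0]
tcp_rot: [-179.9, 25.0, 172.2]
ft_force: [1.2, -0.5, -0.1]
finger_gap: 86.9
gripper_force: 0.0
```

Request:
carry_out:
  deltas:
    - [0,0,0,3.59,0,7.7,0.087]
    - [0,0,0,3.59,0,7.7,0.087]
    - [0,0,0,3.59,0,7.7,0.087]
    - [0,0,0,3.59,0,7.7,0.087]

```text
t: 28.5
ee_pos: [448.2, 200.2, 246.3]
tcp_rot: [-179.8, 25.0, 137.9]
ft_force: [-0.2, 0.4, -0.3]
finger_gap: 87.0
gripper_force: 0.0
```

Request:
carry_out:
  deltas:
    - [0,0,0,3.59,0,7.7,0.087]
    - [0,0,0,3.59,0,7.7,0.087]
    - [0,0,0,3.59,0,7.7,0.087]
    - [0,0,0,3.59,0,7.7,0.087]

```text
t: 28.9
ee_pos: [448.4, 200.1, 246.3]
tcp_rot: [-179.8, 25.1, 103.9]
ft_force: [-0.3, -0.7, 0.7]
finger_gap: 87.1
gripper_force: 0.0
```

Request:
carry_out:
  deltas:
    - [0,0,0,3.59,0,7.7,0.087]
    - [0,0,0,3.59,0,7.7,0.087]
    - [0,0,0,3.59,0,7.7,0.087]
    - [0,0,0,3.59,0,7.7,0.087]

```text
t: 29.3
ee_pos: [448.5, 200.0, 246.2]
tcp_rot: [-179.9, 25.2, 69.9]
ft_force: [0.5, -0.5, -0.2]
finger_gap: 86.7
gripper_force: 0.0
```

Request:
carry_out:
  deltas:
    - [0,0,0,0,7.5,0,0.087]
    - [0,0,0,0,7.5,0,0.087]
    - [0,0,0,0,7.5,0,0.087]
    - [0,0,0,0,7.5,0,0.087]

```text
t: 29.7
ee_pos: [449.1, 200.4, 247.1]
tcp_rot: [180.0, -5.3, 70.2]
ft_force: [-0.1, -0.9, 0.8]
finger_gap: 86.9
gripper_force: 0.0
```

Request:
carry_out:
  deltas:
    - [0,0,0,0,7.5,0,0.087]
    - [0,0,0,0,7.5,0,0.087]
    - [0,0,0,0,7.5,0,0.087]
    - [0,0,0,0,7.5,0,0.087]

```text
t: 30.1
ee_pos: [449.1, 200.1, 248.0]
tcp_rot: [179.9, -35.4, 70.1]
ft_force: [-0.2, -0.1, -0.2]
finger_gap: 87.1
gripper_force: 0.0
```

Request:
carry_out:
  deltas:
    - [0,0,0,0,7.5,0,0.087]
    - [0,0,0,0,7.5,0,0.087]
    - [0,0,0,0,7.5,0,0.087]
    - [0,0,0,0,7.5,0,0.087]
    - [0,0,0,0,0,0,0.087]

```text
t: 30.6
ee_pos: [447.4, 199.9, 244.7]
tcp_rot: [-178.6, -65.3, 68.7]
ft_force: [-0.6, -1.5, -0.6]
finger_gap: 87.0
gripper_force: 0.0
```

```bash
python3 st.py; python3 - <<'E'
from h import *
gog([469.3,350,130],70,65,110)
gog([469.3,350,48],70,65,110)
d=get_image("wrist"); g=cv2.cvtColor(d["color"],cv2.COLOR_RGB2HSV)
u,v=proj(d,[469.3,350,60])[0].astype(int); print(u,v)
for dv in(-10,0,10):
    r=g[v+dv]; m=(r[:,2]>70)&(r[:,1]<60); print(v+dv,[ (x,int(m[x])) for x in range(max(u-60,1),min(u+60,640)) if m[x]!=m[x-1]])
print("edges expected",proj(d,[[469.3-25*.94,350+25*.34,60],[469.3+25*.94,350-25*.34,60]]).round(1).tolist())
E
python3 chk.py
```

```text
30.6 [-28.  -14.2 134.5  64.6  84.3 -30.2] [447.4 199.9 244.7] [-178.6  -65.3   68.7] F [-0.6 -1.5 -0.6] M [-0.623  0.282 -0.045] gap 87.0 gf 0.0
TCP [437.6 262.8 122. ] shift [-0.0884 -0.0297  0.1021] then turn [-0.15 -0.27 -0.56] | shift after turn [-0.0877 -0.0308  0.1024]
TCP [437.6 262.8  40. ] shift [-0.1629 -0.0288  0.1364] then turn [-0.15 -0.27 -0.56] | shift after turn [-0.162  -0.0308  0.1371]
292 248
238 [(268, 1), (305, 0), (341, 1)]
248 [(270, 1), (306, 0), (312, 1), (315, 0), (346, 1)]
258 []
edges expected [[275.7, 248.8], [310.2, 248.5]]
case shift px 1 0 score 0.995
```

Request:
carry_out:
  deltas:
    - [-0.0326,-0.0058,0.0273,0,0,0,0.087]
    - [-0.0326,-0.0058,0.0273,0,0,0,0.087]
    - [-0.0326,-0.0058,0.0273,0,0,0,0.087]
    - [-0.0326,-0.0058,0.0273,0,0,0,0.087]
    - [-0.0326,-0.0058,0.0273,0,0,0,0.087]

```text
t: 31.2
ee_pos: [442.7, 262.3, 43.3]
tcp_rot: [179.1, -65.0, 71.0]
ft_force: [0.8, 0.2, 0.7]
finger_gap: 87.0
gripper_force: 0.0
```

Request:
carry_out:
  deltas:
    - [0,0,0,0,0,0,0.087]
    - [0,0,0,0,0,0,0.087]

```text
t: 31.4
ee_pos: [441.5, 262.5, 44.5]
tcp_rot: [179.9, -65.1, 70.3]
ft_force: [0.9, -0.3, 0.1]
finger_gap: 87.3
gripper_force: 0.0
```

```bash
cat > look.py <<'E'
from h import *
import sys
x,y,z=map(float,sys.argv[1:4])
d=get_image("wrist"); g=cv2.cvtColor(d["color"],cv2.COLOR_RGB2HSV)
u,v=proj(d,[x,y,z])[0].astype(int); print(u,v)
for dv in(-10,0,10):
    r=g[v+dv]; m=(r[:,2]>70)&(r[:,1]<60); print(v+dv,[ (i,int(m[i])) for i in range(max(u-90,1),min(u+90,640)) if m[i]!=m[i-1]])
e,R=pose(); w=R.apply([0,25,0]); print("edges expected",proj(d,[np.array([x,y,z])-w,np.array([x,y,z])+w]).round(1).tolist())
gog([x,y,48],70,65,0)
E
python3 st.py; python3 look.py 469.3 350 70
```

```text
31.4 [-18.6  18.4 135.   79.3  67.4 -61. ] [441.5 262.5  44.5] [179.9 -65.1  70.3] F [ 0.9 -0.3  0.1] M [-0.601  0.243 -0.009] gap 87.3 gf 0.0
308 135
125 [(331, 0), (376, 1)]
135 [(331, 0), (378, 1)]
145 [(270, 1), (331, 0), (378, 1)]
edges expected [[278.1, 135.4], [339.6, 135.1]]
TCP [475.2 366.2  40. ] shift [ 0.0403 -0.0054  0.1017] then turn [-0.03 -0.14  0.38] | shift after turn [ 0.0405 -0.0058  0.1016]
```

Request:
carry_out:
  deltas:
    - [0.0,-0.0122,0,0,0,0,0.087]
    - [0.0135,0,0.0339,0,0,0,0.087]
    - [0.0135,0,0.0339,0,0,0,0.087]
    - [0.0135,0,0.0339,0,0,0,0.087]
    - [0,0,0,0,0,0,0.04]
  squeeze: 40

```text
t: 31.95
ee_pos: [469.5, 371.4, 43.2]
tcp_rot: [178.4, -65.4, 71.8]
ft_force: [-0.4, -1.0, -0.0]
finger_gap: 84.1
gripper_force: 0.0
```

Request:
carry_out:
  deltas:
    - [0,0,0,0,0,0,0.03]
    - [0,0,0,0,0,0,0.03]
    - [0,0,0,0,0,0,0.03]
    - [0,0,0,0,0,0,0.03]
    - [0,0,0,0,0,0,0.03]

```text
t: 32.45
ee_pos: [467.9, 367.7, 38.6]
tcp_rot: [179.6, -65.2, 70.4]
ft_force: [-1.0, -2.7, 4.8]
finger_gap: 48.6
gripper_force: 40.0
```

Request:
carry_out:
  deltas:
    - [0,0,0,0,0,0,0.03]

```text
t: 32.55
ee_pos: [468.0, 367.9, 38.7]
tcp_rot: [179.6, -65.2, 70.4]
ft_force: [-3.2, -4.4, 6.2]
finger_gap: 49.0
gripper_force: 40.0
```

```bash
python3 st.py
```

```text
32.55 [ -0.5  22.  130.5  95.1  59.1 -59.8] [468.  367.9  38.7] [179.6 -65.2  70.4] F [-3.2 -4.4  6.2] M [-0.158  0.153  0.167] gap 49.0 gf 40.0
```

Request:
carry_out:
  deltas:
    - [0.0363,0,-0.0169,0,0,0,0.03]
    - [0.0363,0,-0.0169,0,0,0,0.03]
    - [0.0363,0,-0.0169,0,0,0,0.03]
    - [0.0363,0,-0.0169,0,0,0,0.03]
    - [0.0363,0,-0.0169,0,0,0,0.03]

```text
t: 33.05
ee_pos: [466.0, 367.8, 238.1]
tcp_rot: [179.8, -64.9, 70.3]
ft_force: [0.6, 0.2, -3.5]
finger_gap: 48.9
gripper_force: 40.0
```

Request:
carry_out:
  deltas:
    - [-0.0149,0.0128,-0.032,0,0,0,0.03]
    - [-0.0149,0.0128,-0.032,0,0,0,0.03]
    - [-0.0149,0.0128,-0.032,0,0,0,0.03]
    - [-0.0149,0.0128,-0.032,0,0,0,0.03]

```text
t: 33.45
ee_pos: [465.9, 216.7, 237.3]
tcp_rot: [179.7, -65.0, 70.4]
ft_force: [2.2, 0.3, -5.0]
finger_gap: 48.7
gripper_force: 40.0
```

Request:
carry_out:
  deltas:
    - [0,0,0,0,-7.5,0,0.03]
    - [0,0,0,0,-7.5,0,0.03]
    - [0,0,0,0,-7.5,0,0.03]
    - [0,0,0,0,-7.5,0,0.03]

```text
t: 33.85
ee_pos: [466.9, 216.5, 237.8]
tcp_rot: [179.7, -34.8, 70.1]
ft_force: [-0.8, 0.8, -4.8]
finger_gap: 49.3
gripper_force: 40.0
```

Request:
carry_out:
  deltas:
    - [0,0,0,0,-7.5,0,0.03]
    - [0,0,0,0,-7.5,0,0.03]
    - [0,0,0,0,-7.5,0,0.03]
    - [0,0,0,0,-7.5,0,0.03]

```text
t: 34.25
ee_pos: [466.7, 217.8, 238.2]
tcp_rot: [179.8, -4.8, 70.1]
ft_force: [-0.3, 0.3, -4.3]
finger_gap: 49.0
gripper_force: 40.0
```

Request:
carry_out:
  deltas:
    - [0,0,0,0,-7.5,0,0.03]
    - [0,0,0,0,-7.5,0,0.03]
    - [0,0,0,0,-7.5,0,0.03]
    - [0,0,0,0,-7.5,0,0.03]

```text
t: 34.65
ee_pos: [466.9, 218.4, 237.9]
tcp_rot: [179.8, 25.2, 70.0]
ft_force: [0.9, -0.2, -4.3]
finger_gap: 49.4
gripper_force: 40.0
```

Request:
carry_out:
  deltas:
    - [0,0,0,-3.59,0,-7.7,0.03]
    - [0,0,0,-3.59,0,-7.7,0.03]
    - [0,0,0,-3.59,0,-7.7,0.03]
    - [0,0,0,-3.59,0,-7.7,0.03]

```text
t: 35.05
ee_pos: [466.2, 218.3, 236.2]
tcp_rot: [-180.0, 25.0, 104.4]
ft_force: [-0.0, -0.5, -3.1]
finger_gap: 48.8
gripper_force: 40.0
```

Request:
carry_out:
  deltas:
    - [0,0,0,-3.59,0,-7.7,0.03]
    - [0,0,0,-3.59,0,-7.7,0.03]
    - [0,0,0,-3.59,0,-7.7,0.03]
    - [0,0,0,-3.59,0,-7.7,0.03]

```text
t: 35.45
ee_pos: [465.7, 218.0, 236.4]
tcp_rot: [-180.0, 25.0, 138.4]
ft_force: [0.4, -0.3, -2.9]
finger_gap: 49.2
gripper_force: 40.0
```

Request:
carry_out:
  deltas:
    - [0,0,0,-3.59,0,-7.7,0.03]
    - [0,0,0,-3.59,0,-7.7,0.03]
    - [0,0,0,-3.59,0,-7.7,0.03]
    - [0,0,0,-3.59,0,-7.7,0.03]
    - [0,0,0,0,0,0,0.03]

```text
t: 35.95
ee_pos: [465.6, 216.6, 236.6]
tcp_rot: [-180.0, 25.0, 172.0]
ft_force: [0.2, -0.3, -4.4]
finger_gap: 49.6
gripper_force: 40.0
```

```bash
python3 st.py; python3 chk.py; python3 - <<'E'
from fit import *
d=get_image("top"); c=case((538.2,-117.5,-7.5))
M=c([(1.3,0,38)])[0]; print("cradle1",M.round(1))
gog([M[0],M[1],160],172.5,-25)
E
```

```text
35.95 [ 25.  -19.4 120.  -15.6  59.  -51.4] [465.6 216.6 236.6] [-180.   25.  172.] F [ 0.2 -0.3 -4.4] M [ 0.092  0.597 -0.035] gap 49.6 gf 40.0
case shift px 1 0 score 0.995
cradle1 [ 539.5 -117.7   38. ]
TCP [ 547.4 -118.7  142.8] shift [-0.0767 -0.3208  0.14  ] then turn [-0.28  0.1  -0.78] | shift after turn [-0.0726 -0.3225  0.1383]
```

Request:
carry_out:
  deltas:
    - [-0.0096,-0.0401,0.0175,0,0,0,0.03]
    - [-0.0096,-0.0401,0.0175,0,0,0,0.03]
    - [-0.0096,-0.0401,0.0175,0,0,0,0.03]
    - [-0.0096,-0.0401,0.0175,0,0,0,0.03]

```text
t: 36.45
ee_pos: [508.6, 49.3, 190.4]
tcp_rot: [179.9, 25.1, 171.8]
ft_force: [0.8, 0.5, -3.4]
finger_gap: 49.0
gripper_force: 40.0
```

Request:
carry_out:
  deltas:
    - [-0.0096,-0.0401,0.0175,0,0,0,0.03]
    - [-0.0096,-0.0401,0.0175,0,0,0,0.03]
    - [-0.0096,-0.0401,0.0175,0,0,0,0.03]
    - [-0.0096,-0.0401,0.0175,0,0,0,0.03]
    - [0,0,0,0,0,0,0.03]

```text
t: 36.95
ee_pos: [550.1, -121.9, 141.6]
tcp_rot: [179.9, 24.9, 171.5]
ft_force: [-0.2, 0.3, -3.4]
finger_gap: 48.8
gripper_force: 40.0
```

```bash
python3 st.py; python3 - <<'E'
from fit import *
d=get_image("wrist"); s=cv2.cvtColor(d["color"],cv2.COLOR_RGB2HSV); c=case((538.2,-117.5,-7.5))
save(d,"w10.png")
def line(y,z,xs):
    o=[]
    for x in xs:
        u,v=proj(d,c([(x,y,z)]))[0].round().astype(int)
        if 0<=u<640 and 0<=v<400: o.append((x,int(v),int(s[v,u,1]),int(s[v,u,2])))
    return o
print("cradle0 column",line(-88,60,range(-100,70,3)))
print("wall between",line(-50,40,range(-100,-30,3)))
E
```

```text
36.95 [ -24.8   -9.9  123.1   10.1   43.2 -112.2] [ 550.1 -121.9  141.6] [179.9  24.9 171.5] F [-0.2  0.3 -3.4] M [0.144 0.696 0.036] gap 48.8 gf 40.0
cradle0 column [(-100, 8, 10, 51), (-97, 14, 12, 65), (-94, 20, 16, 127), (-91, 26, 15, 153), (-88, 31, 16, 159), (-85, 37, 16, 164), (-82, 42, 17, 163), (-79, 48, 19, 162), (-76, 53, 140, 115), (-73, 58, 139, 123), (-70, 63, 143, 139), (-67, 68, 146, 203), (-64, 72, 116, 184), (-61, 77, 42, 116), (-58, 81, 3, 78), (-55, 86, 9, 114), (-52, 90, 7, 114), (-49, 95, 9, 162), (-46, 99, 7, 186), (-43, 103, 8, 182), (-40, 107, 9, 180), (-37, 111, 10, 178), (-34, 115, 11, 187), (-31, 119, 10, 181), (-28, 122, 7, 179), (-25, 126, 10, 186), (-22, 130, 10, 184), (-19, 133, 8, 184), (-16, 137, 10, 184), (-13, 140, 11, 184), (-10, 144, 8, 183), (-7, 147, 10, 182), (-4, 150, 10, 182), (-1, 153, 9, 179), (2, 157, 9, 180), (5, 160, 9, 178), (8, 163, 10, 179), (11, 166, 10, 178), (14, 169, 10, 178), (17, 172, 10, 178), (20, 174, 10, 177), (23, 177, 9, 176), (26, 180, 9, 177), (29, 183, 10, 176), (32, 185, 10, 175), (35, 188, 9, 174), (38, 191, 9, 174), (41, 193, 7, 172), (44, 196, 8, 63), (47, 198, 11, 48), (50, 201, 137, 117), (53, 203, 136, 129), (56, 205, 140, 118), (59, 208, 138, 122), (62, 210, 138, 116), (65, 212, 135, 113), (68, 215, 140, 124)]
wall between [(-100, 3, 8, 31), (-97, 8, 31, 25), (-94, 14, 33, 31), (-91, 19, 22, 23), (-88, 24, 28, 27), (-85, 29, 10, 26), (-82, 34, 46, 22), (-79, 39, 51, 20), (-76, 44, 77, 20), (-73, 49, 21, 24), (-70, 54, 136, 116), (-67, 58, 139, 123), (-64, 63, 139, 127), (-61, 67, 148, 195), (-58, 71, 145, 199), (-55, 76, 130, 116), (-52, 80, 138, 124), (-49, 84, 142, 126), (-46, 88, 141, 119), (-43, 92, 135, 119), (-40, 96, 105, 133), (-37, 100, 102, 128), (-34, 103, 106, 130), (-31, 107, 104, 137)]
```

```bash
python3 st.py; python3 - <<'E'
from fit import *
gog([538.5,-117.6,70],172.2,-25)
gog([538.5,-117.6,41],172.2,-25)
E
```

```text
37.0 [ -24.6  -10.   123.2   10.1   43.3 -112.1] [ 549.7 -119.7  141.9] [179.8  24.9 171.5] F [ 0.4  1.4 -4.4] M [0.121 0.656 0.041] gap 49.4 gf 40.0
TCP [ 546.5 -118.7   52.8] shift [0.0406 0.0002 0.0794] then turn [-0.07 -0.09 -0.61] | shift after turn [0.0407 0.0005 0.0794]
TCP [ 546.5 -118.7   23.8] shift [5.280e-02 1.000e-04 1.057e-01] then turn [-0.07 -0.09 -0.61] | shift after turn [0.0529 0.0005 0.1057]
```

Request:
carry_out:
  deltas:
    - [0.0131,0,0.0268,0,0,-0.3,0.03]
    - [0.0131,0,0.0268,0,0,-0.3,0.03]
    - [0.0131,0,0.0268,0,0,0,0.03]
    - [0,0,0,0,0,0,0.03]
    - [0,0,0,0,0,0,0.03]

```text
t: 37.5
ee_pos: [548.9, -116.0, 54.3]
tcp_rot: [-179.9, 25.1, 172.6]
ft_force: [-0.8, -0.0, -4.5]
finger_gap: 49.2
gripper_force: 40.0
```

```bash
python3 st.py
```

```text
37.5 [ -24.3   -1.2  126.4   13.5   31.4 -117. ] [ 548.9 -116.    54.3] [-179.9   25.1  172.6] F [-0.8 -0.  -4.5] M [ 0.117  0.557 -0.007] gap 49.2 gf 40.0
```

Request:
carry_out:
  deltas:
    - [0.0041,0,0.0088,0,0,0,0.03]
    - [0.0041,0,0.0088,0,0,0,0.03]
    - [0.002,0,0.0044,0,0,0,0.03]
    - [0,0,0,0,0,0,0.03]
    - [0,0,0,0,0,0,0.03]

```text
t: 38.0
ee_pos: [549.3, -117.5, 30.5]
tcp_rot: [-179.8, 25.2, 172.6]
ft_force: [-0.3, -0.0, -3.9]
finger_gap: 49.1
gripper_force: 40.0
```

```bash
python3 st.py
```

```text
38.0 [ -24.4    1.8  126.7   15.    28.  -118.9] [ 549.3 -117.5   30.5] [-179.8   25.2  172.6] F [-0.3 -0.  -3.9] M [0.109 0.627 0.024] gap 49.1 gf 40.0
```

Request:
carry_out:
  deltas:
    - [0.0027,-0.0005,-0.0013,0,0,0,0.03]
    - [0.0015,0,0.0032,0,0,0,0.03]
    - [0.0015,0,0.0032,0,0,0,0.03]
    - [0,0,0,0,0,0,0.03]
    - [0,0,0,0,0,0,0.03]

```text
t: 38.5
ee_pos: [546.1, -117.5, 23.1]
tcp_rot: [-179.8, 25.2, 172.7]
ft_force: [-0.9, 0.5, -3.7]
finger_gap: 49.4
gripper_force: 40.0
```

```bash
python3 st.py
```

```text
38.5 [ -24.6    2.3  127.2   15.7   27.1 -119.8] [ 546.1 -117.5   23.1] [-179.8   25.2  172.7] F [-0.9  0.5 -3.7] M [0.125 0.612 0.023] gap 49.4 gf 40.0
```

Request:
carry_out:
  deltas:
    - [0.0013,0,0.0027,0,0,0,0.03]
    - [0,0,0,0,0,0,0.03]
    - [0,0,0,0,0,0,0.03]

```text
t: 38.8
ee_pos: [546.9, -118.0, 20.9]
tcp_rot: [-179.8, 25.3, 172.7]
ft_force: [0.6, -1.6, -2.2]
finger_gap: 49.3
gripper_force: 40.0
```

```bash
python3 st.py
```

```text
38.8 [ -24.6    2.7  127.2   15.9   26.7 -120. ] [ 546.9 -118.    20.9] [-179.8   25.3  172.7] F [ 0.6 -1.6 -2.2] M [-0.134  0.324 -0.091] gap 49.3 gf 40.0
```

Request:
carry_out:
  deltas:
    - [0,0,0,0,0,0,0.064]
    - [0,0,0,0,0,0,0.064]
    - [0,0,0,0,0,0,0.064]
    - [0,0,0,0,0,0,0.064]

```text
t: 39.2
ee_pos: [546.5, -117.5, 20.7]
tcp_rot: [-179.8, 25.2, 172.7]
ft_force: [0.4, 0.3, 0.6]
finger_gap: 63.4
gripper_force: 0.0
```

```bash
python3 st.py
```

```text
39.2 [ -24.6    2.7  127.2   15.9   26.7 -120. ] [ 546.5 -117.5   20.7] [-179.8   25.2  172.7] F [0.4 0.3 0.6] M [0.068 0.324 0.019] gap 63.4 gf 0.0
```

Request:
carry_out:
  deltas:
    - [0,0,-0.03,0,0,0,0.064]
    - [0,0,-0.045,0,0,0,0.064]
    - [0,0,-0.045,0,0,0,0.064]
    - [0,0,-0.045,0,0,0,0.064]
    - [0,0,0,0,0,0,0.087]

```text
t: 39.7
ee_pos: [479.3, -109.7, 178.3]
tcp_rot: [-179.5, 26.0, 172.8]
ft_force: [1.3, -1.7, 0.6]
finger_gap: 67.1
gripper_force: 0.0
```

Request:
carry_out:
  deltas:
    - [0.0034,0.0421,-0.0163,0,0,0,0.087]
    - [0.0034,0.0421,-0.0163,0,0,0,0.087]
    - [0.0034,0.0421,-0.0163,0,0,0,0.087]
    - [0.0034,0.0421,-0.0163,0,0,0,0.087]

```text
t: 40.1
ee_pos: [458.1, 65.6, 222.8]
tcp_rot: [-179.8, 25.3, 172.6]
ft_force: [0.5, -0.6, -0.1]
finger_gap: 86.0
gripper_force: 0.0
```

Request:
carry_out:
  deltas:
    - [0.0034,0.0421,-0.0163,0,0,0,0.087]
    - [0.0034,0.0421,-0.0163,0,0,0,0.087]
    - [0,0,0,3.49,0,7.49,0.087]
    - [0,0,0,3.49,0,7.49,0.087]
    - [0,0,0,3.49,0,7.49,0.087]

```text
t: 40.6
ee_pos: [449.2, 151.5, 248.4]
tcp_rot: [-179.9, 25.3, 147.6]
ft_force: [-0.3, 0.2, -0.4]
finger_gap: 87.1
gripper_force: 0.0
```

Request:
carry_out:
  deltas:
    - [0,0,0,3.49,0,7.49,0.087]
    - [0,0,0,3.49,0,7.49,0.087]
    - [0,0,0,3.49,0,7.49,0.087]
    - [0,0,0,3.49,0,7.49,0.087]

```text
t: 41.0
ee_pos: [449.4, 151.0, 247.9]
tcp_rot: [179.9, 25.3, 114.4]
ft_force: [0.9, -0.2, 0.3]
finger_gap: 86.8
gripper_force: 0.0
```

Request:
carry_out:
  deltas:
    - [0,0,0,3.49,0,7.49,0.087]
    - [0,0,0,3.49,0,7.49,0.087]
    - [0,0,0,3.49,0,7.49,0.087]
    - [0,0,0,3.49,0,7.49,0.087]

```text
t: 41.4
ee_pos: [449.5, 151.0, 247.8]
tcp_rot: [179.8, 25.2, 81.3]
ft_force: [-0.5, 0.0, -0.4]
finger_gap: 87.0
gripper_force: 0.0
```

Request:
carry_out:
  deltas:
    - [0,0,0,3.49,0,7.49,0.087]
    - [0,0,0,3.49,0,7.49,0.087]
    - [0,0,0,3.49,0,7.49,0.087]
    - [0,0,0,3.49,0,7.49,0.087]

```text
t: 41.8
ee_pos: [449.7, 150.9, 247.7]
tcp_rot: [179.7, 25.1, 48.2]
ft_force: [0.7, 0.3, 0.2]
finger_gap: 87.4
gripper_force: 0.0
```

```bash
python3 st.py; python3 chk.py
```

```text
41.8 [ 18.   10.1  91.2 -12.7 100.4  59.9] [449.7 150.9 247.7] [179.7  25.1  48.2] F [0.7 0.3 0.2] M [ 0.132 -0.174 -0.009] gap 87.4 gf 0.0
case shift px 1 0 score 0.995
```

Request:
carry_out:
  deltas:
    - [0.033,0.031,-0.0155,0,0,0,0.087]
    - [0.033,0.031,-0.0155,0,0,0,0.087]
    - [0,0,0,0,7.5,0,0.087]
    - [0,0,0,0,7.5,0,0.087]
    - [0,0,0,0,7.5,0,0.087]

```text
t: 42.35
ee_pos: [545.4, 164.9, 246.3]
tcp_rot: [179.8, 2.4, 48.8]
ft_force: [-0.5, -0.2, 0.7]
finger_gap: 87.3
gripper_force: 0.0
```

Request:
carry_out:
  deltas:
    - [0,0,0,0,7.5,0,0.087]
    - [0,0,0,0,7.5,0,0.087]
    - [0,0,0,0,7.5,0,0.087]
    - [0,0,0,0,7.5,0,0.087]
    - [0,0,0,0,7.5,0,0.087]

```text
t: 42.85
ee_pos: [544.5, 164.3, 249.7]
tcp_rot: [179.3, -35.3, 49.1]
ft_force: [-0.2, 1.0, -0.5]
finger_gap: 87.0
gripper_force: 0.0
```

Request:
carry_out:
  deltas:
    - [0,0,0,0,7.5,0,0.087]
    - [0,0,0,0,7.5,0,0.087]
    - [0,0,0,0,7.5,0,0.087]
    - [0,0,0,0,7.5,0,0.087]
    - [0,0,0,0,0,0,0.087]

```text
t: 43.35
ee_pos: [541.9, 164.0, 244.5]
tcp_rot: [-179.9, -64.9, 48.5]
ft_force: [-0.2, 0.6, -1.4]
finger_gap: 87.2
gripper_force: 0.0
```

```bash
sed -i 's/gog(\[x,y,48\],70,65,0)/psi=float(sys.argv[4]); gog([x,y,48],psi,65,100); gog([x,y,48],psi,65,0)/' look.py; python3 st.py; python3 look.py 600.5 225 60 48.5
```

```text
43.35 [-24.7 -16.4 136.   74.5  64.1 -22.2] [541.9 164.  244.5] [-179.9  -64.9   48.5] F [-0.2  0.6 -1.4] M [-0.515  0.493 -0.007] gap 87.2 gf 0.0
315 286
276 []
286 [(259, 1), (292, 0), (304, 1), (343, 0)]
296 [(244, 1), (279, 0), (304, 1), (342, 0)]
edges expected [[296.2, 286.8], [335.5, 286.8]]
TCP [545.6 163.   40. ] shift [-0.1859  0.0025  0.089 ] then turn [-0.03  0.26  0.04] | shift after turn [-0.1863  0.0026  0.0881]
TCP [611.9 237.9  40. ] shift [-0.1432  0.0026  0.1794] then turn [-0.03  0.26  0.04] | shift after turn [-0.144   0.0026  0.1787]
```

Request:
carry_out:
  deltas:
    - [-0.0372,0.001,0.0177,0,0,0,0.087]
    - [-0.0372,0.001,0.0177,0,0,0,0.087]
    - [-0.0372,0.001,0.0177,0,0,0,0.087]
    - [-0.0372,0.001,0.0177,0,0,0,0.087]
    - [-0.0372,0,0.0177,0,0,0,0.087]

```text
t: 43.9
ee_pos: [550.6, 162.5, 42.4]
tcp_rot: [178.9, -64.9, 49.9]
ft_force: [1.1, -0.9, -0.2]
finger_gap: 86.9
gripper_force: 0.0
```

Request:
carry_out:
  deltas:
    - [0,0,0,0,0,0,0.087]
    - [0,0,0,0,0,0,0.087]

```text
t: 44.1
ee_pos: [549.3, 163.0, 43.1]
tcp_rot: [179.7, -64.9, 49.1]
ft_force: [0.9, -0.3, 0.3]
finger_gap: 87.1
gripper_force: 0.0
```

```bash
python3 st.py; python3 look.py 600.5 225 65 48.5; python3 look.py 600.5 225 50 48.5
```

```text
44.1 [-24.4  19.5 133.1  92.5  60.2 -59.7] [549.3 163.   43.1] [179.7 -64.9  49.1] F [ 0.9 -0.3  0.3] M [-0.475  0.408 -0.017] gap 87.1 gf 0.0
310 146
136 [(245, 0), (264, 1), (283, 0), (289, 1)]
146 [(244, 0), (290, 1), (353, 0), (364, 1)]
156 [(231, 0), (253, 1), (260, 0), (284, 1), (352, 0), (383, 1)]
edges expected [[278.4, 146.1], [341.7, 145.9]]
TCP [545.6 163.   40. ] shift [-0.0056 -0.004  -0.0003] then turn [-0.06  0.01  0.47] | shift after turn [-0.0057 -0.004  -0.0003]
TCP [611.9 237.9  40. ] shift [ 0.0366 -0.0036  0.0904] then turn [-0.06  0.01  0.47] | shift after turn [ 0.0366 -0.004   0.0904]
308 164
154 [(237, 0), (289, 1), (351, 0), (374, 1)]
164 [(244, 1), (262, 0), (270, 1), (350, 0), (393, 1)]
174 [(232, 1), (349, 0)]
edges expected [[278.4, 164.3], [338.8, 164.2]]
TCP [545.6 163.   40. ] shift [-0.0066 -0.0048  0.0001] then turn [ 0.03 -0.05  0.6 ] | shift after turn [-0.0067 -0.0047  0.0001]
TCP [611.9 237.9  40. ] shift [ 0.0355 -0.0044  0.0908] then turn [ 0.03 -0.05  0.6 ] | shift after turn [ 0.0356 -0.0047  0.0908]
```

Request:
carry_out:
  deltas:
    - [0.0,0.0047,0,0,0,0,0.087]
    - [0.012,0,0.0304,0,0,0,0.087]
    - [0.012,0,0.0304,0,0,0,0.087]
    - [0.012,0,0.0304,0,0,0,0.087]
    - [0,0,0,0,0,0,0.04]
  squeeze: 40

```text
t: 44.7
ee_pos: [621.1, 234.4, 42.3]
tcp_rot: [178.3, -65.3, 50.3]
ft_force: [-0.8, -0.4, -0.1]
finger_gap: 84.1
gripper_force: 0.0
```

Request:
carry_out:
  deltas:
    - [0,0,0,0,0,0,0.03]
    - [0,0,0,0,0,0,0.03]
    - [0,0,0,0,0,0,0.03]
    - [0,0,0,0,0,0,0.03]
    - [0,0,0,0,0,0,0.03]

```text
t: 45.2
ee_pos: [617.4, 231.8, 37.4]
tcp_rot: [179.3, -65.0, 49.2]
ft_force: [-2.7, -2.5, 2.8]
finger_gap: 49.5
gripper_force: 40.0
```

Request:
carry_out:
  deltas:
    - [0,0,0,0,0,0,0.03]

```text
t: 45.3
ee_pos: [617.4, 231.9, 37.4]
tcp_rot: [179.4, -65.0, 49.2]
ft_force: [-4.3, -3.8, 3.9]
finger_gap: 49.0
gripper_force: 40.0
```

```bash
python3 st.py
```

```text
45.3 [-11.1  25.3 124.7 103.5  53.5 -58. ] [617.4 231.9  37.4] [179.4 -65.   49.2] F [-4.3 -3.8  3.9] M [-0.297  0.321 -0.028] gap 49.0 gf 40.0
```

Request:
carry_out:
  deltas:
    - [0.0363,0,-0.0169,0,0,0,0.03]
    - [0.0363,0,-0.0169,0,0,0,0.03]
    - [0.0363,0,-0.0169,0,0,0,0.03]
    - [0.0363,0,-0.0169,0,0,0,0.03]
    - [0.0363,0,-0.0169,0,0,0,0.03]

```text
t: 45.8
ee_pos: [615.4, 233.0, 236.5]
tcp_rot: [179.6, -64.8, 49.0]
ft_force: [0.7, -0.2, -4.8]
finger_gap: 49.2
gripper_force: 40.0
```

Request:
carry_out:
  deltas:
    - [-0.0142,-0.0226,-0.0304,0,0,0,0.03]
    - [-0.0142,-0.0226,-0.0304,0,0,0,0.03]
    - [-0.0142,-0.0226,-0.0304,0,0,0,0.03]

```text
t: 46.1
ee_pos: [496.8, 202.8, 234.9]
tcp_rot: [179.5, -64.8, 49.1]
ft_force: [0.5, -0.8, -2.9]
finger_gap: 49.6
gripper_force: 40.0
```

Request:
carry_out:
  deltas:
    - [0,0,0,0,-7.5,0,0.03]
    - [0,0,0,0,-7.5,0,0.03]
    - [0,0,0,0,-7.5,0,0.03]
    - [0,0,0,0,-7.5,0,0.03]

```text
t: 46.5
ee_pos: [498.4, 201.3, 236.3]
tcp_rot: [179.6, -34.6, 48.8]
ft_force: [-1.2, 0.8, -5.4]
finger_gap: 49.1
gripper_force: 40.0
```

Request:
carry_out:
  deltas:
    - [0,0,0,0,-7.5,0,0.03]
    - [0,0,0,0,-7.5,0,0.03]
    - [0,0,0,0,-7.5,0,0.03]
    - [0,0,0,0,-7.5,0,0.03]

```text
t: 46.9
ee_pos: [498.6, 202.2, 236.4]
tcp_rot: [179.7, -4.6, 48.6]
ft_force: [0.7, 0.7, -5.1]
finger_gap: 49.0
gripper_force: 40.0
```

Request:
carry_out:
  deltas:
    - [0,0,0,0,-7.5,0,0.03]
    - [0,0,0,0,-7.5,0,0.03]
    - [0,0,0,0,-7.5,0,0.03]
    - [0,0,0,0,-7.5,0,0.03]

```text
t: 47.3
ee_pos: [499.2, 202.8, 236.3]
tcp_rot: [179.7, 25.3, 48.5]
ft_force: [1.2, -0.8, -4.5]
finger_gap: 49.3
gripper_force: 40.0
```

Request:
carry_out:
  deltas:
    - [0,0,0,-3.47,0,-7.45,0.03]
    - [0,0,0,-3.47,0,-7.45,0.03]
    - [0,0,0,-3.47,0,-7.45,0.03]
    - [0,0,0,-3.47,0,-7.45,0.03]
    - [0,0,0,-3.47,0,-7.45,0.03]

```text
t: 47.8
ee_pos: [498.4, 202.7, 234.9]
tcp_rot: [-180.0, 25.2, 90.1]
ft_force: [0.8, 0.0, -4.9]
finger_gap: 49.2
gripper_force: 40.0
```

Request:
carry_out:
  deltas:
    - [0,0,0,-3.47,0,-7.45,0.03]
    - [0,0,0,-3.47,0,-7.45,0.03]
    - [0,0,0,-3.47,0,-7.45,0.03]
    - [0,0,0,-3.47,0,-7.45,0.03]
    - [0,0,0,-3.47,0,-7.45,0.03]

```text
t: 48.3
ee_pos: [497.8, 202.4, 234.8]
tcp_rot: [-179.8, 25.2, 131.3]
ft_force: [0.1, -0.0, -5.7]
finger_gap: 49.3
gripper_force: 40.0
```

Request:
carry_out:
  deltas:
    - [0,0,0,-3.47,0,-7.45,0.03]
    - [0,0,0,-3.47,0,-7.45,0.03]
    - [0,0,0,-3.47,0,-7.45,0.03]
    - [0,0,0,-3.47,0,-7.45,0.03]
    - [0,0,0,-3.47,0,-7.45,0.03]

```text
t: 48.8
ee_pos: [497.4, 202.2, 234.5]
tcp_rot: [-179.7, 25.0, 172.4]
ft_force: [-0.6, -0.7, -5.5]
finger_gap: 49.2
gripper_force: 40.0
```

```bash
python3 st.py; python3 chk.py; python3 - <<'E'
from fit import *
c=case((541,-118,-7.6)); M=c([(-3,88,38)])[0]; print("cradle2 grasp",M.round(1))
gog([M[0],M[1],120],172.4,-25)
E
```

```text
48.8 [ 21.4 -16.2 117.7 -14.4  57.3 -55.3] [497.4 202.2 234.5] [-179.7   25.   172.4] F [-0.6 -0.7 -5.5] M [ 0.09   0.719 -0.006] gap 49.2 gf 40.0
case shift px 1 0 score 0.995
cradle2 grasp [549.7 -30.4  38. ]
TCP [557.6 -31.4 102.8] shift [-0.0244 -0.2225  0.1586] then turn [-0.24 -0.04  0.54] | shift after turn [-0.0264 -0.2229  0.1577]
```

Request:
carry_out:
  deltas:
    - [-0.0043,-0.0371,0.0265,0,0,0,0.03]
    - [-0.0043,-0.0371,0.0265,0,0,0,0.03]
    - [-0.0043,-0.0371,0.0265,0,0,0,0.03]

```text
t: 49.15
ee_pos: [527.3, 84.6, 168.8]
tcp_rot: [-179.8, 25.0, 171.8]
ft_force: [1.4, -0.4, -5.8]
finger_gap: 49.5
gripper_force: 40.0
```

Request:
carry_out:
  deltas:
    - [-0.0043,-0.0371,0.0265,0,0,0,0.03]
    - [-0.0043,-0.0371,0.0265,0,0,0,0.03]
    - [-0.0043,-0.0371,0.0265,0,0,0,0.03]
    - [0,0,0,0,0,0,0.03]
    - [0,0,0,0,0,0,0.03]

```text
t: 49.65
ee_pos: [556.0, -31.9, 102.2]
tcp_rot: [-179.9, 24.8, 171.7]
ft_force: [0.1, 0.4, -5.1]
finger_gap: 49.4
gripper_force: 40.0
```

```bash
python3 st.py; python3 chk.py; python3 - <<'E'
from fit import *
gog([551.2,-30.6,70],172.4,-25)
gog([551.2,-30.6,41],172.4,-25)
d=get_image("wrist"); s=cv2.cvtColor(d["color"],cv2.COLOR_RGB2HSV); c=case((541,-118,-7.6))
def line(y,z,xs):
    o=[]
    for x in xs:
        u,v=proj(d,c([(x,y,z)]))[0].round().astype(int)
        if 0<=u<640 and 0<=v<400: o.append((x,int(v),int(s[v,u,1]),int(s[v,u,2])))
    return o
print("cradle1 column",line(0,60,range(-76,60,4)))
print("wall",line(44,40,range(-76,-46,2)))
E
```

```text
49.65 [-12.4  -7.1 125.4   2.6  36.9 -95.8] [556.  -31.9 102.2] [-179.9   24.8  171.7] F [ 0.1  0.4 -5.1] M [ 0.185  0.7   -0.037] gap 49.4 gf 40.0
case shift px 1 0 score 0.991
TCP [559.2 -31.7  52.8] shift [ 0.0192 -0.0002  0.0469] then turn [-0.39 -0.03 -0.53] | shift after turn [ 0.0192 -0.0003  0.0469]
TCP [559.2 -31.7  23.8] shift [ 0.0314 -0.0001  0.0732] then turn [-0.39 -0.03 -0.53] | shift after turn [ 0.0315 -0.0003  0.0732]
cradle1 column [(-76, 85, 9, 173), (-72, 93, 139, 204), (-68, 100, 125, 245), (-64, 106, 11, 169), (-60, 113, 11, 144), (-56, 119, 12, 171), (-52, 125, 9, 170), (-48, 131, 2, 243), (-44, 137, 3, 240), (-40, 143, 4, 238), (-36, 148, 4, 239), (-32, 153, 5, 236), (-28, 159, 4, 236), (-24, 164, 5, 237), (-20, 168, 4, 237), (-16, 173, 4, 236), (-12, 178, 5, 236), (-8, 182, 4, 236), (-4, 187, 4, 235), (0, 191, 4, 234), (4, 195, 5, 235), (8, 199, 5, 234), (12, 203, 4, 234), (16, 207, 4, 233), (20, 211, 4, 233), (24, 215, 4, 234), (28, 218, 4, 232), (32, 222, 5, 233), (36, 225, 5, 232), (40, 229, 6, 221), (44, 232, 26, 58), (48, 235, 18, 56), (52, 238, 23, 56), (56, 242, 32, 56)]
wall [(-76, 73, 8, 34), (-74, 77, 135, 164), (-72, 80, 137, 171), (-70, 83, 138, 175), (-68, 87, 139, 184), (-66, 90, 139, 182), (-64, 93, 140, 180), (-62, 96, 136, 231), (-60, 99, 130, 243), (-58, 102, 132, 242), (-56, 105, 102, 236), (-54, 108, 137, 168), (-52, 111, 137, 167), (-50, 114, 140, 184), (-48, 117, 136, 187)]
```

Request:
carry_out:
  deltas:
    - [0.0096,0,0.0235,0,0,-0.5,0.03]
    - [0.0096,0,0.0235,0,0,0,0.03]
    - [0.0065,0,0.014,0,0,0,0.03]
    - [0,0,0,0,0,0,0.03]
    - [0,0,0,0,0,0,0.03]

```text
t: 50.25
ee_pos: [560.9, -30.5, 39.3]
tcp_rot: [-179.6, 25.2, 172.6]
ft_force: [0.4, 0.0, -4.4]
finger_gap: 49.3
gripper_force: 40.0
```

```bash
python3 st.py; python3 - <<'E'
from h import *
gog([551.2,-30.6,42],172.4,-25)
E
```

```text
50.25 [-12.2   0.7 126.6   3.5  27.6 -97.4] [560.9 -30.5  39.3] [-179.6   25.2  172.6] F [ 0.4  0.  -4.4] M [0.134 0.687 0.026] gap 49.3 gf 40.0
TCP [559.2 -31.7  24.8] shift [ 0.0076 -0.0013  0.0125] then turn [-0.32  0.19  0.22] | shift after turn [ 0.0076 -0.0014  0.0125]
```

Request:
carry_out:
  deltas:
    - [0.0038,-0.0013,0.0062,0,0,0,0.03]
    - [0.0038,0,0.0062,0,0,0,0.03]
    - [0,0,0,0,0,0,0.03]
    - [0,0,0,0,0,0,0.03]

```text
t: 50.65
ee_pos: [560.6, -32.3, 25.8]
tcp_rot: [-179.6, 25.4, 172.5]
ft_force: [1.6, 6.3, -0.5]
finger_gap: 49.1
gripper_force: 40.0
```

```bash
python3 st.py
```

```text
50.65 [-12.4   2.3 126.9   4.1  25.5 -98.2] [560.6 -32.3  25.8] [-179.6   25.4  172.5] F [ 1.6  6.3 -0.5] M [1.164 0.037 0.531] gap 49.1 gf 40.0
```

Request:
carry_out:
  deltas:
    - [0.001,0,0.0022,0,0,0,0.03]
    - [0,0,0,0,0,0,0.03]
    - [0,0,0,0,0,0,0.03]

```text
t: 50.95
ee_pos: [561.2, -32.2, 25.2]
tcp_rot: [-179.6, 25.5, 172.5]
ft_force: [-14.4, 9.2, 22.4]
finger_gap: 49.0
gripper_force: 40.0
```

```bash
python3 st.py
```

```text
50.95 [-12.4   2.5 126.9   4.1  25.3 -98.2] [561.2 -32.2  25.2] [-179.6   25.5  172.5] F [-14.4   9.2  22.4] M [1.283 0.854 0.315] gap 49.0 gf 40.0
```

Request:
carry_out:
  deltas:
    - [-0.001,0.0028,-0.0022,0,0,0,0.03]
    - [0.0022,0,-0.001,0,0,0,0.03]
    - [0.0012,0,0.0025,0,0,0,0.03]
    - [0,0,0,0,0,0,0.03]
    - [0,0,0,0,0,0,0.03]

```text
t: 51.45
ee_pos: [560.1, -31.3, 25.0]
tcp_rot: [-179.5, 25.6, 172.5]
ft_force: [-7.7, -4.1, 15.9]
finger_gap: 49.0
gripper_force: 40.1
```

```bash
python3 st.py
```

```text
51.45 [-12.2   2.3 127.1   3.7  25.  -97.6] [560.1 -31.3  25. ] [-179.5   25.6  172.5] F [-7.7 -4.1 15.9] M [-0.518  0.241 -0.887] gap 49.0 gf 40.1
```

Request:
carry_out:
  deltas:
    - [0.001,0,0.0022,0,0,0,0.03]
    - [0,0,0,0,0,0,0.03]
    - [0,0,0,0,0,0,0.03]

```text
t: 51.75
ee_pos: [560.8, -31.7, 24.0]
tcp_rot: [-179.5, 25.7, 172.5]
ft_force: [-19.1, -3.4, 30.9]
finger_gap: 49.4
gripper_force: 40.1
```

```bash
python3 st.py
```

```text
51.75 [-12.2   2.5 127.1   3.7  24.8 -97.6] [560.8 -31.7  24. ] [-179.5   25.7  172.5] F [-19.1  -3.4  30.9] M [-1.011  0.827 -0.994] gap 49.4 gf 40.1
```

Request:
carry_out:
  deltas:
    - [-0.001,-0.0006,-0.002,0,0,0,0.03]
    - [0.0022,0,-0.001,0,0,0,0.03]
    - [0.0008,0,0.0016,0,0,0,0.03]
    - [0,0,0,0,0,0,0.03]
    - [0,0,0,0,0,0,0.03]

```text
t: 52.25
ee_pos: [559.2, -31.4, 24.2]
tcp_rot: [-179.5, 25.8, 172.6]
ft_force: [-4.9, -0.8, 19.3]
finger_gap: 49.3
gripper_force: 40.0
```

```bash
python3 st.py
```

```text
52.25 [-12.3   2.2 127.4   3.8  24.7 -97.8] [559.2 -31.4  24.2] [-179.5   25.8  172.6] F [-4.9 -0.8 19.3] M [-0.453 -0.298 -0.368] gap 49.3 gf 40.0
```

Request:
carry_out:
  deltas:
    - [0,0,0,0,0,0,0.064]
    - [0,0,0,0,0,0,0.064]
    - [0,0,0,0,0,0,0.064]
    - [0,0,0,0,0,0,0.064]

```text
t: 52.65
ee_pos: [553.9, -30.1, 18.9]
tcp_rot: [-179.6, 25.1, 172.5]
ft_force: [1.0, -0.6, 0.4]
finger_gap: 63.1
gripper_force: 0.0
```

```bash
python3 st.py
```

```text
52.65 [-12.3   2.4 127.7   3.8  24.8 -97.8] [553.9 -30.1  18.9] [-179.6   25.1  172.5] F [ 1.  -0.6  0.4] M [0.002 0.293 0.017] gap 63.1 gf 0.0
```

Request:
carry_out:
  deltas:
    - [0,0,-0.03,0,0,0,0.064]
    - [0,0,-0.045,0,0,0,0.064]
    - [0,0,-0.045,0,0,0,0.064]
    - [0,0,-0.045,0,0,0,0.064]
    - [-0.02,0,-0.045,0,0,0,0.064]

```text
t: 53.15
ee_pos: [480.7, -18.6, 216.9]
tcp_rot: [-179.6, 24.9, 172.6]
ft_force: [1.4, 0.2, -0.4]
finger_gap: 63.9
gripper_force: 0.0
```

Request:
carry_out:
  deltas:
    - [-0.01,0,-0.045,0,0,0,0]
    - [0,0,0,0,8.33,0,0]
    - [0,0,0,0,8.33,0,0]
    - [0,0,0,0,8.33,0,0]
    - [0,0,0,0,0,0,0]

```text
t: 53.65
ee_pos: [475.2, -18.2, 259.8]
tcp_rot: [-179.6, -0.3, 172.3]
ft_force: [0.2, 0.1, -0.8]
finger_gap: 31.7
gripper_force: 0.0
```

```bash
python3 st.py; python3 chk.py; python3 - <<'E'
from fit import *
d=get_image("wrist"); s=cv2.cvtColor(d["color"],cv2.COLOR_RGB2HSV); c=case((541,-118,-7.6))
def line(y,z,xs):
    o=[]
    for x in xs:
        u,v=proj(d,c([(x,y,z)]))[0].round().astype(int)
        if 0<=u<640 and 0<=v<400: o.append((x,int(s[v,u,1]),int(s[v,u,2])))
    return o
for y in(-88,0,88): print(y,line(y,62,range(-80,64,6)))
e,R=pose()
for P in([145,0,250],[145,0,135]):
    w=c([P])[0]; print(w.round(1)); go(w,[180,0,172.4])
t=get_image("top"); print("ledge front x",at(t,330,131,0)[0],at(t,330,131,60)[0],"back edge",at(t,330,107,60)[0])
# lid top edge in top view: outer/inner edges expected along case y=0
h=lambda th,r,o:[64-r*np.cos(th)+o*np.sin(th),0,40.5+r*np.sin(th)+o*np.cos(th)]
im=cv2.cvtColor(t["color"],cv2.COLOR_RGB2HSV)
for th in(1.6,1.7,1.8): print(th,[np.round(h(th,128,o)) for o in(0,40)],proj(t,c([h(th,128,0),h(th,128,40)])).round(1).tolist())
u=int(proj(t,c([[90,60,160]]))[0,0]); print(u,[(v,int(im[v,u,1]),int(im[v,u,2])) for v in range(118,165,2)])
E
```

```text
53.65 [-11.4  -9.3 105.9  -0.4  83.7 -93.7] [475.2 -18.2 259.8] [-179.6   -0.3  172.3] F [ 0.2  0.1 -0.8] M [ 0.061 -0.047 -0.037] gap 31.7 gf 0.0
case shift px -1 0 score 0.846
-88 [(-80, 46, 127), (-74, 137, 97), (-68, 140, 198), (-62, 95, 110), (-56, 6, 80), (-50, 10, 182), (-44, 8, 182), (-38, 10, 177), (-32, 10, 173), (-26, 9, 188), (-20, 10, 187), (-14, 10, 187), (-8, 8, 183), (-2, 21, 37), (4, 27, 38), (10, 15, 35), (16, 16, 31), (22, 22, 35), (28, 15, 33), (34, 30, 51), (40, 23, 55), (46, 27, 67), (52, 16, 63), (58, 16, 62)]
0 [(-80, 8, 98), (-74, 5, 94), (-68, 146, 187), (-62, 89, 134), (-56, 10, 75), (-50, 10, 179), (-44, 10, 181), (-38, 10, 179), (-32, 11, 162), (-26, 8, 181), (-20, 10, 181), (-14, 9, 177), (-8, 10, 177), (-2, 44, 35), (4, 36, 35), (10, 28, 36), (16, 28, 37), (22, 121, 76), (28, 131, 99), (34, 137, 125), (40, 139, 119), (46, 135, 115), (52, 137, 117), (58, 127, 94)]
88 [(-80, 23, 22), (-74, 126, 75), (-68, 144, 115), (-62, 132, 153), (-56, 11, 91), (-50, 9, 178), (-44, 10, 182), (-38, 9, 174), (-32, 8, 164), (-26, 10, 183), (-20, 9, 179), (-14, 9, 178), (-
[... 366 characters left out ...]
94729157 back edge 791.794151844836
1.6 [array([ 68.,   0., 168.]), array([108.,   0., 167.])] [[381.9, 147.6], [383.2, 135.8]]
1.7 [array([ 80.,   0., 167.]), array([120.,   0., 162.])] [[382.3, 143.8], [383.4, 132.6]]
1.8 [array([ 93.,   0., 165.]), array([132.,   0., 156.])] [[382.6, 140.3], [383.5, 129.8]]
363 [(118, 23, 185), (120, 23, 185), (122, 25, 175), (124, 62, 107), (126, 155, 79), (128, 152, 84), (130, 156, 88), (132, 155, 89), (134, 155, 89), (136, 150, 90), (138, 150, 90), (140, 150, 90), (142, 149, 91), (144, 147, 87), (146, 151, 83), (148, 155, 79), (150, 152, 74), (152, 157, 70), (154, 155, 66), (156, 150, 61), (158, 156, 54), (160, 165, 48), (162, 152, 42), (164, 166, 46)]
```

```bash
python3 - <<'E'
from fit import *
a=cv2.cvtColor(cv2.imread("pics/top0.png"),cv2.COLOR_BGR2HSV); t=get_image("top"); b=cv2.cvtColor(t["color"],cv2.COLOR_RGB2HSV)
wood=lambda im:((im[:,:,1]>100)&(im[:,:,0]<20)&(im[:,:,2]>40))
for u in(345,355,365,375,385,395,405,415,425):
    f=lambda im:(lambda w:(int(w.min()),int(w.max())) if len(w) else None)(np.where(wood(im)[115:215,u])[0]+115)
    print(u,f(a),f(b))
for v in(135,145,160,175,190):
    f=lambda im:(lambda w:(int(w.min()),int(w.max())) if len(w) else None)(np.where(wood(im)[v,310:450])[0]+310)
    print("row",v,f(a),f(b))
E
```

```text
345 (129, 195) (126, 214)
355 (128, 196) (124, 214)
365 (129, 196) (126, 214)
375 (131, 197) (127, 214)
385 (133, 200) (129, 201)
395 (134, 202) (134, 202)
405 (136, 203) (136, 203)
415 (137, 203) (138, 203)
425 (142, 156) (142, 158)
row 135 (336, 403) (333, 401)
row 145 (336, 430) (331, 430)
row 160 (333, 423) (329, 424)
row 175 (332, 418) (325, 419)
row 190 (329, 417) (322, 417)
```

Request:
carry_out:
  deltas:
    - [-0.045,-0.0181,0.002,0,0,0,0]
    - [-0.045,-0.0181,0.002,0,0,0,0]
    - [-0.045,-0.0181,0.002,0,0,0,0]
    - [-0.045,-0.0181,0.002,0,0,0,0]
    - [-0.045,-0.0181,0.002,0,0,0,0]

```text
t: 54.35
ee_pos: [686.0, -138.2, 256.9]
tcp_rot: [-179.6, 0.5, 172.4]
ft_force: [0.3, 0.1, 0.4]
finger_gap: 0.3
gripper_force: 0.0
```

Request:
carry_out:
  deltas:
    - [0,0,0,0,0,0,0]
    - [0,0,0.037,0,0,0,0]
    - [0,0,0.037,0,0,0,0]
    - [0,0,0.036,0,0,0,0]
    - [0,0,0,0,0,0,0]

```text
t: 54.85
ee_pos: [680.5, -136.5, 139.8]
tcp_rot: [-179.7, -0.3, 172.4]
ft_force: [-0.4, 0.2, -0.8]
finger_gap: 0.4
gripper_force: 0.0
```

```bash
python3 st.py; python3 - <<'E'
import numpy as np
# tip waypoints in case x,z for the lid push (contact at 105 mm, finger half depth 12)
for dg in(97,85,72,60,48,36,24,12,4,0):
    t=np.radians(dg); r=105; n=np.array([np.sin(t),np.cos(t)]); p=np.array([64,40.5])+r*np.array([-np.cos(t),np.sin(t)])+40*n
    print(dg,p.round(0), "n",n.round(2))
E
```

```text
54.85 [-17.7  25.7  80.1  -0.4  74.4 -99.9] [ 680.5 -136.5  139.8] [-179.7   -0.3  172.4] F [-0.4  0.2 -0.8] M [ 0.027  0.067 -0.046] gap 0.4 gf 0.0
97 [116. 140.] n [ 0.99 -0.12]
85 [ 95. 149.] n [1.   0.09]
72 [ 70. 153.] n [0.95 0.31]
60 [ 46. 151.] n [0.87 0.5 ]
48 [ 23. 145.] n [0.74 0.67]
36 [  3. 135.] n [0.59 0.81]
24 [-16. 120.] n [0.41 0.91]
12 [-30. 101.] n [0.21 0.98]
4 [-38.  88.] n [0.07 1.  ]
0 [-41.  80.] n [0. 1.]
```

Request:
carry_out:
  deltas:
    - [0.0085,0,0,0,0,0,0]
    - [0.0085,0,0,0,0,0,0]
    - [0.0105,0,-0.0045,0,0,0,0]
    - [0.0105,0,-0.0045,0,0,0,0]
    - [0,0,0,0,0,0,0]

```text
t: 55.35
ee_pos: [647.5, -133.2, 156.7]
tcp_rot: [-179.5, 0.4, 172.4]
ft_force: [-0.3, 0.5, 0.7]
finger_gap: 0.4
gripper_force: 0.0
```

```bash
python3 st.py
```

```text
55.35 [ -18.3   20.    85.7   -0.4   73.8 -100.5] [ 647.5 -133.2  156.7] [-179.5    0.4  172.4] F [-0.3  0.5  0.7] M [-0.002  0.008  0.064] gap 0.4 gf 0.0
```

Request:
carry_out:
  deltas:
    - [0.0125,0,-0.002,0,0,0,0]
    - [0.0125,0,-0.002,0,0,0,0]
    - [0.012,0,0.001,0,0,0,0]
    - [0.012,0,0.001,0,0,0,0]

```text
t: 55.75
ee_pos: [600.1, -127.1, 157.6]
tcp_rot: [-179.6, 0.5, 172.4]
ft_force: [2.8, 1.2, 3.5]
finger_gap: 1.0
gripper_force: 2.0
```

```bash
python3 st.py; python3 chk.py
```

```text
55.75 [ -19.1   13.7   93.4   -0.4   72.4 -101.4] [ 600.1 -127.1  157.6] [-179.6    0.5  172.4] F [2.8 1.2 3.5] M [ 0.271 -0.402 -0.048] gap 1.0 gf 2.0
case shift px -1 0 score 0.559
```

Request:
carry_out:
  deltas:
    - [0.0115,0,0.004,0,0,0,0]
    - [0.0115,0,0.004,0,0,0,0]
    - [0.01,0,0.006,0,0,0,0]
    - [0.01,0,0.006,0,0,0,0]

```text
t: 56.2
ee_pos: [556.7, -121.5, 136.3]
tcp_rot: [-179.6, 0.3, 172.4]
ft_force: [0.4, 1.1, 3.9]
finger_gap: 0.5
gripper_force: 1.6
```

```bash
python3 st.py
```

```text
56.2 [ -20.     9.3  100.9   -0.4   69.4 -102.2] [ 556.7 -121.5  136.3] [-179.6    0.3  172.4] F [0.4 1.1 3.9] M [ 0.177  0.019 -0.03 ] gap 0.5 gf 1.6
```

Request:
carry_out:
  deltas:
    - [0.0095,0,0.0075,0,0,0,0]
    - [0.0095,0,0.0075,0,0,0,0]
    - [0.007,0,0.0095,0,0,0,0]
    - [0.007,0,0.0095,0,0,0,0]

```text
t: 56.6
ee_pos: [523.1, -116.9, 100.3]
tcp_rot: [-179.6, 0.2, 172.4]
ft_force: [-0.1, 1.1, 1.1]
finger_gap: 0.3
gripper_force: 0.9
```

```bash
python3 st.py; python3 - <<'E'
from fit import *
t=get_image("top"); b=cv2.cvtColor(t["color"],cv2.COLOR_RGB2HSV); c=case((541,-118,-7.6))
w=(b[:,:,1]>100)&(b[:,:,0]<20)&(b[:,:,2]>40)
for u in(405,412): print(u,(lambda q:(q.min()+115,q.max()+115))(np.where(w[115:215,u])[0]))
for th in(0,.1,.2,.3,.5,.8): print(th,proj(t,c([[64-128*np.cos(th)+o*np.sin(th),-110,40.5+128*np.sin(th)+o*np.cos(th)] for o in(0,40)])).round(1).tolist())
E
```

```text
56.6 [ -20.8    7.4  107.3   -0.4   65.1 -103. ] [ 523.1 -116.9  100.3] [-179.6    0.2  172.4] F [-0.1  1.1  1.1] M [ 0.16  -0.003  0.022] gap 0.3 gf 0.9
405 (np.int64(133), np.int64(204))
412 (np.int64(136), np.int64(204))
0 [[404.9, 200.6], [407.2, 198.2]]
0.1 [[405.6, 199.6], [408.1, 196.0]]
0.2 [[406.4, 198.3], [409.0, 193.5]]
0.3 [[407.3, 196.6], [410.0, 190.6]]
0.5 [[409.0, 192.2], [411.8, 183.9]]
0.8 [[411.6, 183.1], [414.3, 172.2]]
```

Request:
carry_out:
  deltas:
    - [0.004,0,0.0065,0,0,0,0]
    - [0.004,0,0.0065,0,0,0,0]
    - [0.002,0,0.004,0,0,0,0]
    - [0.001,0,0.004,0,0,0,0]
    - [0,0,0,0,0,0,0]

```text
t: 57.15
ee_pos: [513.1, -115.6, 80.8]
tcp_rot: [-179.6, 0.2, 172.4]
ft_force: [-4.4, 2.5, 8.9]
finger_gap: 0.7
gripper_force: 4.8
```

```bash
python3 st.py
```

```text
57.15 [ -21.1    7.6  109.4   -0.4   62.7 -103.3] [ 513.1 -115.6   80.8] [-179.6    0.2  172.4] F [-4.4  2.5  8.9] M [0.348 0.802 0.007] gap 0.7 gf 4.8
```

Request:
carry_out:
  deltas:
    - [0,0,0.002,0,0,0,0]
    - [0,0,0.001,0,0,0,0]
    - [0,0,0,0,0,0,0]
    - [0,0,0,0,0,0,0]

```text
t: 57.55
ee_pos: [513.2, -115.7, 80.6]
tcp_rot: [-179.6, 0.2, 172.4]
ft_force: [-14.3, 5.0, 29.2]
finger_gap: 0.9
gripper_force: 15.2
```

```bash
python3 st.py
```

```text
57.55 [ -21.1    7.7  109.4   -0.4   62.7 -103.3] [ 513.2 -115.7   80.6] [-179.6    0.2  172.4] F [-14.3   5.   29.2] M [ 0.892  2.561 -0.041] gap 0.9 gf 15.2
```

Request:
carry_out:
  deltas:
    - [0,0,-0.03,0,0,0,0]
    - [0,0,-0.045,0,0,0,0]
    - [0.04,0,0,0,0,0,0]
    - [0.04,0,0,0,0,0,0]
    - [0.032,0,0,0,0,0,0]

```text
t: 58.05
ee_pos: [400.3, -99.9, 151.3]
tcp_rot: [-179.6, 0.2, 172.4]
ft_force: [-0.2, -0.3, 0.1]
finger_gap: 0.3
gripper_force: 0.0
```

Request:
carry_out:
  deltas:
    - [0,0,0,0,0,0,0]
    - [0,0,0,0,0,0,0]

```text
t: 58.25
ee_pos: [402.2, -100.5, 151.8]
tcp_rot: [-179.6, 0.3, 172.3]
ft_force: [0.4, 0.4, 0.7]
finger_gap: 0.2
gripper_force: 0.0
```

```bash
python3 st.py; python3 - <<'E'
from fit import *
c=case((541,-118,-7.6))
d=get_image("wrist");t=get_image("top")
s=cv2.cvtColor(d["color"],cv2.COLOR_RGB2HSV); b=cv2.cvtColor(t["color"],cv2.COLOR_RGB2HSV)
go(c([[-140,0,0]])[0]+[0,0,30],[180,0,172.4])
# catch in the top picture: grey (unsaturated, bright) in front of the case
x,y=proj(t,c([[-98,0,35]]))[0]; print("expect catch",x,y)
w=(b[:,:,1]<60)&(b[:,:,2]>70); 
print([(v,[int(u) for u in np.where(w[v,350:395])[0]+350][:1],[int(u) for u in np.where(w[v,350:395])[0]+350][-1:]) for v in range(196,216,2)])
wd=(b[:,:,1]>100)&(b[:,:,0]<20)&(b[:,:,2]>40)
for u in(340,350,400,410): print(u,(lambda q:(int(q.min()+115),int(q.max()+115)) if len(q) else None)(np.where(wd[115:215,u])[0]))
E
```

```text
58.25 [ -24.7  -14.3  121.9   -0.3   72.  -106.9] [ 402.2 -100.5  151.8] [-179.6    0.3  172.3] F [0.4 0.4 0.7] M [0.002 0.013 0.015] gap 0.2 gf 0.0
shift [0.0015 0.0019 0.122 ] turn [-0.42  0.29 -0.04]
expect catch 371.2861852474087 206.46947055803707
[(196, [], []), (198, [], []), (200, [], []), (202, [], []), (204, [], []), (206, [], []), (208, [], []), (210, [], []), (212, [], []), (214, [], [])]
340 (151, 194)
350 (152, 191)
400 (160, 209)
410 (163, 214)
```

Request:
carry_out:
  deltas:
    - [0,0.001,0.041,0,0,0,0]
    - [0,0,0.041,0,0,0,0]
    - [0,0,0.04,0,0,0,0]
    - [0,0,0,0,0,0,0]
    - [-0.01,0,0,0,0,0,0]

```text
t: 58.85
ee_pos: [411.6, -101.0, 29.1]
tcp_rot: [-179.7, 0.0, 172.4]
ft_force: [0.7, 0.0, 1.1]
finger_gap: 0.4
gripper_force: 0.0
```

```bash
python3 st.py
```

```text
58.85 [ -24.2   -1.1  125.2   -0.4   55.7 -106.3] [ 411.6 -101.    29.1] [-179.7    0.   172.4] F [0.7 0.  1.1] M [-0.02  -0.015 -0.012] gap 0.4 gf 0.0
```

Request:
carry_out:
  deltas:
    - [-0.01,0,0,0,0,0,0]
    - [-0.01,0,0,0,0,0,0]
    - [-0.008,0,0,0,0,0,0]
    - [-0.006,0,0,0,0,0,0]
    - [0,0,0,0,0,0,0]

```text
t: 59.35
ee_pos: [447.4, -106.3, 30.4]
tcp_rot: [-179.6, 0.3, 172.4]
ft_force: [0.4, -0.1, 0.0]
finger_gap: 0.3
gripper_force: 0.0
```

```bash
python3 st.py
```

```text
59.35 [ -23.     3.5  120.3   -0.4   55.7 -105.1] [ 447.4 -106.3   30.4] [-179.6    0.3  172.4] F [ 0.4 -0.1  0. ] M [ 0.016  0.06  -0.053] gap 0.3 gf 0.0
```

Request:
carry_out:
  deltas:
    - [-0.004,0,0,0,0,0,0]
    - [-0.003,0,0,0,0,0,0]
    - [0,0,0,0,0,0,0]
    - [0,0,0,0,0,0,0]

```text
t: 59.75
ee_pos: [452.9, -106.9, 29.6]
tcp_rot: [-179.6, 0.2, 172.4]
ft_force: [-0.4, 0.0, 0.9]
finger_gap: 0.5
gripper_force: 0.0
```

```bash
python3 st.py
```

```text
59.75 [ -22.8    4.4  119.5   -0.4   55.8 -104.9] [ 452.9 -106.9   29.6] [-179.6    0.2  172.4] F [-0.4  0.   0.9] M [ 0.008 -0.007 -0.006] gap 0.5 gf 0.0
```

Request:
carry_out:
  deltas:
    - [-0.003,0,0,0,0,0,0]
    - [0,0,0,0,0,0,0]
    - [0,0,0,0,0,0,0]

```text
t: 60.05
ee_pos: [454.5, -107.0, 29.4]
tcp_rot: [-179.6, 0.0, 172.4]
ft_force: [-5.3, -0.4, 3.7]
finger_gap: 0.3
gripper_force: 2.5
```

```bash
python3 st.py
```

```text
60.05 [ -22.7    4.8  119.1   -0.4   55.9 -104.8] [ 454.5 -107.    29.4] [-179.6    0.   172.4] F [-5.3 -0.4  3.7] M [0.068 0.787 0.003] gap 0.3 gf 2.5
```

Request:
carry_out:
  deltas:
    - [-0.002,0,0,0,0,0,0]
    - [0,0,0,0,0,0,0]
    - [0,0,0,0,0,0,0]

```text
t: 60.35
ee_pos: [454.7, -107.0, 28.9]
tcp_rot: [-179.6, -0.2, 172.4]
ft_force: [-11.8, 1.3, 7.5]
finger_gap: 0.6
gripper_force: 5.6
```

```bash
python3 st.py
```

```text
60.35 [ -22.6    5.1  118.9   -0.5   56.1 -104.7] [ 454.7 -107.    28.9] [-179.6   -0.2  172.4] F [-11.8   1.3   7.5] M [ 0.017  1.762 -0.153] gap 0.6 gf 5.6
```

Request:
carry_out:
  deltas:
    - [0.01,0,0,0,0,0,0]
    - [0.04,0,0,0,0,0,0]
    - [0,0,-0.045,0,0,0,0]
    - [0,0,-0.045,0,0,0,0]
    - [0,0,-0.045,0,0,0,0]

```text
t: 60.85
ee_pos: [406.9, -99.5, 165.6]
tcp_rot: [-179.6, 0.2, 172.4]
ft_force: [1.4, -0.8, -0.4]
finger_gap: 0.4
gripper_force: 0.0
```

Request:
carry_out:
  deltas:
    - [0,0.045,-0.02,0,0,0,0]
    - [0,0.045,0,0,0,0,0]
    - [0,0.045,0,0,0,0,0]
    - [0,0.045,0,0,0,0,0]
    - [0,0.045,0,0,0,0,0]

```text
t: 61.35
ee_pos: [437.8, 125.1, 183.3]
tcp_rot: [-179.6, 0.3, 172.4]
ft_force: [-0.2, -0.3, -0.0]
finger_gap: 0.4
gripper_force: 0.0
```

```bash
python3 st.py; python3 - <<'E'
from fit import *
c=case((541,-118,-7.6)); t=get_image("top"); b=cv2.cvtColor(t["color"],cv2.COLOR_RGB2HSV); a=cv2.cvtColor(cv2.imread("pics/top0.png"),cv2.COLOR_BGR2HSV)
grey=lambda im:((im[:,:,1]<60)&(im[:,:,2]>75))
for n,im in(("start",a),("now",b)): print(n,"grey px in catch area per row",[(v,int(grey(im)[v,360:385].sum())) for v in range(188,214,2)])
print("catch upright expect rows",proj(t,c([[-75,0,60],[-75,0,14],[-105,0,43]])).round(1).tolist())
wd=(b[:,:,1]>100)&(b[:,:,0]<20)&(b[:,:,2]>40)
for u in(340,360,380,400,410): print(u,(lambda q:(int(q.min()+115),int(q.max()+115)) if len(q) else None)(np.where(wd[115:215,u])[0]))
for y in(110,-110): print("shut lid back/front edge expected",proj(t,c([[64,y,80.5],[-64,y,80.5],[-64,y,0]])).round(1).tolist())
E
```

```text
61.35 [  6.3  -9.6 114.4  -0.4  74.9 -75.9] [437.8 125.1 183.3] [-179.6    0.3  172.4] F [-0.2 -0.3 -0. ] M [ 0.003 -0.004 -0.002] gap 0.4 gf 0.0
start grey px in catch area per row [(188, 0), (190, 0), (192, 0), (194, 0), (196, 0), (198, 2), (200, 9), (202, 10), (204, 10), (206, 10), (208, 2), (210, 0), (212, 0)]
now grey px in catch area per row [(188, 0), (190, 0), (192, 0), (194, 0), (196, 7), (198, 11), (200, 10), (202, 0), (204, 0), (206, 0), (208, 0), (210, 0), (212, 0)]
catch upright expect rows [[372.9, 198.4], [371.3, 201.1], [371.3, 208.1]]
340 (151, 194)
360 (154, 197)
380 (157, 195)
400 (160, 203)
410 (163, 203)
shut lid back/front edge expected [[345.6, 152.8], [340.9, 189.6], [339.8, 194.7]]
shut lid back/front edge expected [[410.8, 161.1], [407.2, 198.2], [402.6, 202.9]]
```

```bash
python3 -c "
from cell import *
print(hand_in())"
```

```text
the job is handed in; nothing more can be done
None
```

I shut all three shakers and laid each in its own cradle, closed the lid to its stop, pressed the catch flat with its hook over the lid's lip, and handed the job in at about 61 s; only shaker A's rib and pointer were seen lined up (the other two were turned past the full 92° of travel), and I viewed 17 pictures, three over the 14 allowed.

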